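# Load the drying cabinet with concrete specimens

## Task

Swing the drying cabinet's door wide open by its handle, draw its tray fully out, and set every small concrete specimen lying on the bench upright on the tray, each alone in the middle of its own marked cell: the cubes in the back row, square with the lines, and the cylinders in the front row. Then push the tray fully home with its load still in place and shut the door. Do not knock over any of the flasks or bottles.

Things in the scene. Friction and masses are not known exactly. Their poses are not given: they have to be found in the camera images.
- oven_door (a joint): door angle of the white drying cabinet, rad: 0 shut, grows as it swings out towards the robot, stop at 1.9. Upright hinge on the cabinet's left edge as the robot sees it (+y). Stays where left (about 1 N at the handle moves it); no latch; may start slightly ajar. Panel 318 wide, 140 high, 15 mm thick, top 245 mm above the table; the base below is fixed
- door_handle (a point): pinch point on the door's upright steel bar handle (11 mm thick, 100 long): on the bar's axis, 20 mm below its top end, 30 mm below the door's top edge; 35 mm off the door's outer face, 260 mm from the hinge line. Turns with the door: its x axis points square into the door, y along the panel to the hinge, z up
- door_hinge (a point): point on the door's hinge line, at the height of door_handle (the hinge line lies at the inner face of the panel); turns with the door, axes as door_handle
- oven_tray (a joint): how far the aluminium tray is drawn out, m: 0 home, 0.23 fully out (stop), along -x of tray_handle. Friction about 2 N, stays where left. Floor 240 (x) by 270 mm, from 5 mm before the bow handle's axis backwards, 8 mm rims at sides and rear. Dark lines mark 2 rows of 3 cells, 90 (x) by 80 mm (y): from tray_handle the cell centres lie at x +75 mm (front row) or +165 (back row), y -80, 0 or +80
- tray_handle (a point): middle of the tray's bow handle: a level steel bar 12 mm thick, 120 long across the tray's front, on two posts; 69 mm above the tray floor, which is 146 mm above the table. x points into the cabinet, y to the hinge side, z up. Tray home: bar 25 mm behind the shut door, roof (245 mm high) starts 60 mm behind the bar, so it is taken from above. Cabinet 320 wide, 340 deep, 245 high
- cube1_mid (a point): centre of a grey concrete cube, 60 mm edge, about 0.5 kg; axes square to its faces. Absent in some starts
- cube2_mid (a point): centre of a grey concrete cube, 60 mm edge, about 0.5 kg; axes square to its faces. Absent in some starts
- cube3_mid (a point): centre of a grey concrete cube, 60 mm edge, about 0.5 kg; axes square to its faces. Absent in some starts
- core1_center (a point): centre of a grey concrete cylinder, 60 mm diameter, 60 mm tall, about 0.4 kg, standing on end (z is its axis). Absent in some starts
- core2_center (a point): centre of a grey concrete cylinder, 60 mm diameter, 60 mm tall, about 0.4 kg, standing on end (z is its axis). Absent in some starts
- core3_center (a point): centre of a grey concrete cylinder, 60 mm diameter, 60 mm tall, about 0.4 kg, standing on end (z is its axis). Absent in some starts
- flask1: conical glass flask, base 84 mm across, 148 mm tall with stopper; a bystander; origin at the centre of its underside
- flask2: conical glass flask, base 76 mm across, 135 mm tall with stopper; a bystander; origin at the centre of its underside
- bottle1: amber jar, 60 mm across, 120 mm tall; a bystander; origin at the centre of its underside
- bottle2: white bottle, 64 mm across, 150 mm tall; a bystander; origin at the centre of its underside
There are look-alikes about, which are no part of the job. Leave any blue, purple or red look-alike of the part that bears core1_center alone.

How it is judged:
On the way, in this order (a step that is already met when the one before it is completed fails the run):
1. the door is wide open (past about 75 degrees) (value of joint oven_door above 1.3 rad), for 0.2 s.
2. with the door still open, the tray is drawn fully out (at least 0.21 m) (value of joint oven_door above 1 rad and value of joint oven_tray above 0.21 m), for 0.2 s.
3. with the tray out, every specimen stands released in a cell of its row (value of joint oven_tray above 0.17 m and x of cube1_mid in the frame of tray_handle between 0.152 and 0.178 m and (y of cube1_mid in the frame of tray_handle between -0.093 and -0.067 m or y of cube1_mid in the frame of tray_handle between -0.013 and 0.013 m or y of cube1_mid in the frame of tray_handle between 0.067 and 0.093 m) and z of cube1_mid in the frame of tray_handle between -0.045 and -0.033 m and contact force between each of cube1, cube2, cube3, core1, core2, core3 and the fingers below 0.1 N and (angle between the x axis of cube1_mid and the x axis of tray_handle, either way round below 0.2 rad or angle between the x axis of cube1_mid and the y axis of tray_handle, either way round below 0.2 rad) and x of cube2_mid in the frame of tray_handle between 0.152 and 0.178 m and (y of cube2_mid in the frame of tray_handle between -0.093 and -0.067 m or y of cube2_mid in the frame of tray_handle between -0.013 and 0.013 m or y of cube2_mid in the frame of tray_handle between 0.067 and 0.093 m) and z of cube2_mid in the frame of tray_handle between -0.045 and -0.033 m and (angle between the x axis of cube2_mid and the x axis of tray_handle, either way round below 0.2 rad or angle between the x axis of cube2_mid and the y axis of tray_handle, either way round below 0.2 rad) and x of cube3_mid in the frame of tray_handle between 0.152 and 0.178 m and (y of cube3_mid in the frame of tray_handle between -0.093 and -0.067 m or y of cube3_mid in the frame of tray_handle between -0.013 and 0.013 m or y of cube3_mid in the frame of tray_handle between 0.067 and 0.093 m) and z of cube3_mid in the frame of tray_handle between -0.045 and -0.033 m and (angle between the x axis of cube3_mid and the x axis of tray_handle, either way round below 0.2 rad or angle between the x axis of cube3_mid and the y axis of tray_handle, either way round below 0.2 rad) and x of core1_center in the frame of tray_handle between 0.062 and 0.088 m and (y of core1_center in the frame of tray_handle between -0.093 and -0.067 m or y of core1_center in the frame of tray_handle between -0.013 and 0.013 m or y of core1_center in the frame of tray_handle between 0.067 and 0.093 m) and z of core1_center in the frame of tray_handle between -0.045 and -0.033 m and angle between each of core1_center, core2_center, core3_center's own z axis and vertical below 0.15 rad and x of core2_center in the frame of tray_handle between 0.062 and 0.088 m and (y of core2_center in the frame of tray_handle between -0.093 and -0.067 m or y of core2_center in the frame of tray_handle between -0.013 and 0.013 m or y of core2_center in the frame of tray_handle between 0.067 and 0.093 m) and z of core2_center in the frame of tray_handle between -0.045 and -0.033 m and x of core3_center in the frame of tray_handle between 0.062 and 0.088 m and (y of core3_center in the frame of tray_handle between -0.093 and -0.067 m or y of core3_center in the frame of tray_handle between -0.013 and 0.013 m or y of core3_center in the frame of tray_handle between 0.067 and 0.093 m) and z of core3_center in the frame of tray_handle between -0.045 and -0.033 m), for 0.2 s.
At the end, for the whole second after the job is handed in: Door shut (within 0.04 rad), tray home (within 8 mm); every specimen rests on the tray, released, within 13 mm along and across of the centre of a cell of its own row (cubes back, cylinders front); cubes square within 0.2 rad, cylinders upright within 0.15 rad (value of joint oven_door below 0.04 rad and value of joint oven_tray below 0.008 m and x of cube1_mid in the frame of tray_handle between 0.152 and 0.178 m and (y of cube1_mid in the frame of tray_handle between -0.093 and -0.067 m or y of cube1_mid in the frame of tray_handle between -0.013 and 0.013 m or y of cube1_mid in the frame of tray_handle between 0.067 and 0.093 m) and z of cube1_mid in the frame of tray_handle between -0.045 and -0.033 m and contact force between each of cube1, cube2, cube3, core1, core2, core3 and the fingers below 0.1 N and (angle between the x axis of cube1_mid and the x axis of tray_handle, either way round below 0.2 rad or angle between the x axis of cube1_mid and the y axis of tray_handle, either way round below 0.2 rad) and x of cube2_mid in the frame of tray_handle between 0.152 and 0.178 m and (y of cube2_mid in the frame of tray_handle between -0.093 and -0.067 m or y of cube2_mid in the frame of tray_handle between -0.013 and 0.013 m or y of cube2_mid in the frame of tray_handle between 0.067 and 0.093 m) and z of cube2_mid in the frame of tray_handle between -0.045 and -0.033 m and (angle between the x axis of cube2_mid and the x axis of tray_handle, either way round below 0.2 rad or angle between the x axis of cube2_mid and the y axis of tray_handle, either way round below 0.2 rad) and x of cube3_mid in the frame of tray_handle between 0.152 and 0.178 m and (y of cube3_mid in the frame of tray_handle between -0.093 and -0.067 m or y of cube3_mid in the frame of tray_handle between -0.013 and 0.013 m or y of cube3_mid in the frame of tray_handle between 0.067 and 0.093 m) and z of cube3_mid in the frame of tray_handle between -0.045 and -0.033 m and (angle between the x axis of cube3_mid and the x axis of tray_handle, either way round below 0.2 rad or angle between the x axis of cube3_mid and the y axis of tray_handle, either way round below 0.2 rad) and x of core1_center in the frame of tray_handle between 0.062 and 0.088 m and (y of core1_center in the frame of tray_handle between -0.093 and -0.067 m or y of core1_center in the frame of tray_handle between -0.013 and 0.013 m or y of core1_center in the frame of tray_handle between 0.067 and 0.093 m) and z of core1_center in the frame of tray_handle between -0.045 and -0.033 m and angle between each of core1_center, core2_center, core3_center's own z axis and vertical below 0.15 rad and x of core2_center in the frame of tray_handle between 0.062 and 0.088 m and (y of core2_center in the frame of tray_handle between -0.093 and -0.067 m or y of core2_center in the frame of tray_handle between -0.013 and 0.013 m or y of core2_center in the frame of tray_handle between 0.067 and 0.093 m) and z of core2_center in the frame of tray_handle between -0.045 and -0.033 m and x of core3_center in the frame of tray_handle between 0.062 and 0.088 m and (y of core3_center in the frame of tray_handle between -0.093 and -0.067 m or y of core3_center in the frame of tray_handle between -0.013 and 0.013 m or y of core3_center in the frame of tray_handle between 0.067 and 0.093 m) and z of core3_center in the frame of tray_handle between -0.045 and -0.033 m and linear speed of each of cube1, cube2, cube3, core1, core2, core3 below 0.02 m/s); the robot touches nothing.
It fails at once if a flask or bottle is tipped over (angle between any of flask1, flask2, bottle1, bottle2's own z axis and vertical above 0.6 rad).
Of cube1, cube2, cube3, core1, core2, core3 only 3 to 5 are there at a start; the rules pass over those that are not, and their reading is None.
At some moment in a run one of cube1, cube2, cube3, core1, core2, core3 may be knocked a few centimetres aside while the robot is not near it.
It also fails if it takes over 210 s, if anything falls off the work surface, if the arm or the gripper's body presses on something with over 40 N, if the wrist force passes 120 N, or if a joint passes its speed limit or range.

## Robot

A 6-joint arm with a two-finger parallel gripper is mounted at the origin on the work surface. World frame = base frame: x ahead of the robot, y to its left, z up, the work surface at z = 0. Lengths are in m, angles in rad, forces in N, time in s.
With the tool pointing down it reaches from about 0.25 to 0.775 m from the base axis. Payload 8.9 kg.
Tool frame: the origin (TCP) lies between the finger pads; the fingertips stand 11 mm ahead of it and the grasp point (between the pads) lies 8 mm behind it; z points along the fingers, y is the line along which they close (so a half turn about z gives the same grasp; the last joint's range is limited). The gripper opens to 85 mm and grips with 20 to 120 N. Pads are 22 mm wide; open, the fingers measure 114 mm over their backs; the gripper's body (76 mm by 85 mm) begins 54 mm behind the grasp point. The pads swing forward as they close: fully open they stand 13 mm farther back than shut.
Start: joints at [1.182, 0.291, -0.153, 1.127, 0, 1.431], TCP at [0.13, 0.509, 0.242] pointing down, gripper open.
Joint ranges: [-2.52, 2.52], [-0.91, 1.74], [-1.3, 1.37], [-1.96, 2.02], [-1.52, 1.47], [-3.14, 3.14]. Speed limits (rad/s): [2.22, 2.22, 2.79, 3.14, 3.14, 3.14].

## Interface

Orientations are given as a unit quaternion [w, x, y, z].
In Python, from rig import manip gives the robot as it stands.
- The arm moves only by the shell command python3 -m jog 'ROWS' [FORCE]. ROWS is JSON, a list that holds one entry, the list of rows, each a list of 7 numbers: the shift along the tool's x, y, z in mm, then the turn, a rotation vector about the tool's x, y, z in degrees, then the closure in counts, from 0 (fully open) to 255 (shut). A call has exactly 8 rows; each row is the pose to reach, as a shift and turn from the pose commanded when the call began, along the tool's axes at that moment; what a row does not reach only later rows make up. A row lasts 1/12 s, in which the tool goes at most 41.7 mm and 7.16 degrees, less where a joint would pass 70% of its speed; a pose out of reach is approached as far as the arm can. A call with a gripper value outside its range is refused whole. The fingers move at their own pace and stop on an object; FORCE is the grip in N (left out, the last holds). Time passes only in rows, so rows that repeat a pose let the fingers close, or fill a call up. It gives the time, the measured TCP pose, the force, the opening and the grip force at its end, in the units of the state.
- manip.get_state(): the state, without advancing time (a new reading comes with each control period).
- manip.read_camera(name): name is "side" or "top"; returns a dict with "color" (420x560x3 uint8, red, green, blue), "vfov" (degrees; the focal length in pixels is half the picture's height over the tangent of half this angle, whatever the lens; pixels are square), "cx", "cy" (the principal point, pixels), "view" (4x4, takes a point from world to camera coordinates). Camera axes: x right, y up, looking along -z (the intrinsics and any distortion apply to the point x, -y, -z); pixel columns grow to the right and rows downward; lengths in m; the calibration is good to about 2 mm. A picture is of the moment at which its call begins. There is no depth.
- manip.close_job(): hands the job in; it is judged then, once.
The state is a dict: "time": time; "joints": joint angles; "dq": joint speeds; "joint_efforts": joint torques, N m; "position": TCP position; "ee_rot": TCP orientation; "contact_force": force on the tool from outside, world axes, zero at the start; "torque": the same for the moment, N m; "width": finger opening in m; "grip_force": force on a finger pad.
Only numpy, scipy, OpenCV 4.12 (cv2) and the standard library are available. Lean on these libraries where they do the work, as an engineer would, in place of code of your own. Each camera call takes 0.05 s, during which the arm holds its last target. There are 200 camera calls.

## Working session

There is one attempt and no reset: what is moved stays moved. The work goes in short steps, Python scripts to look and compute and a shell command to move; the robot and the scene stay as the last step left them, time stands still between calls to the robot, and variables do not carry over. Pictures are saved under pics/ and viewed, at most 14 in all, crops included, and the job is handed in when it is done.

```bash
ls; mkdir -p pics; python3 - <<'E'
from rig import manip
import cv2,numpy as np
s=manip.get_state(); print({k:np.round(v,3).tolist() for k,v in s.items()})
for n in("side","top"):
    c=manip.read_camera(n); cv2.imwrite(f"pics/{n}0.png",c["color"][...,::-1]); print({k:v for k,v in c.items() if k!="color"})
E
```

```text
pics
{'time': 0.0, 'joints': [1.182, 0.291, -0.154, 1.127, -0.0, 1.431], 'dq': [0.0, 0.002, -0.002, -0.001, 0.001, 0.002], 'joint_efforts': [-0.0, -53.714, 33.138, 0.016, -0.0, 0.0], 'position': [0.13, 0.508, 0.242], 'ee_rot': [-0.0, 0.125, 0.992, -0.001], 'contact_force': [-0.398, 0.313, 0.404], 'torque': [0.009, -0.072, -0.009], 'grip_force': 0.0, 'width': 0.085}
{'vfov': 56.11533029487022, 'cx': 273.03154480075034, 'cy': 206.85082529324504, 'view': array([[-0.94661122, -0.32221974, -0.01008184,  0.42299499],
       [ 0.2222783 , -0.67501741,  0.70352246, -0.31781966],
       [-0.23349424,  0.66372127,  0.71060151, -0.84557408],
       [ 0.        ,  0.        ,  0.        ,  1.        ]])}
{'vfov': 43.94117986647911, 'cx': 278.31696457675764, 'cy': 212.296872319554, 'view': array([[ 0.0138364 , -0.99990257, -0.00184564, -0.12614639],
       [ 0.9827563 ,  0.01325871,  0.18442955, -0.51754844],
       [-0.18438711, -0.00436565,  0.982844  , -1.5287606 ],
       [ 0.        ,  0.        ,  0.        ,  1.        ]])}
```

View pics/side0.png

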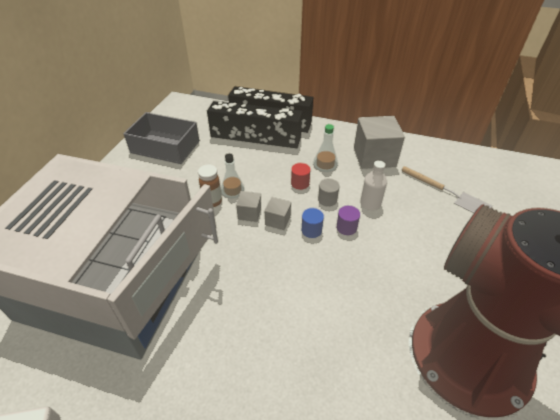

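View pics/top0.png

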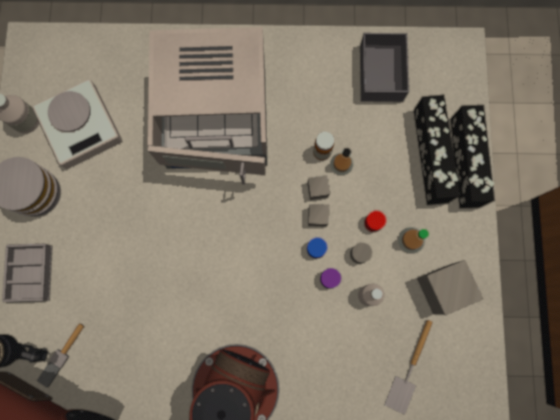

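```bash
cat > h.py <<'E'
from rig import manip
import cv2,numpy as np
from scipy.spatial.transform import Rotation as R
def cam(n,save=None):
    c=manip.read_camera(n); c["f"]=210/np.tan(np.radians(c["vfov"]/2))
    if save: cv2.imwrite(f"pics/{save}.png",c["color"][...,::-1])
    return c
def ray(c,u,v):
    V=c["view"]; d=V[:3,:3].T@np.array([(u-c["cx"])/c["f"],-(v-c["cy"])/c["f"],-1]); return -V[:3,:3].T@V[:3,3],d
def onz(c,u,v,z):
    o,d=ray(c,u,v); return o+d*(z-o[2])/d[2]
def tri(rs):
    A=0;b=0
    for o,d in rs:
        d=d/np.linalg.norm(d);P=np.eye(3)-np.outer(d,d);A=A+P;b=b+P@o
    return np.linalg.solve(A,b)
def proj(c,p):
    q=c["view"][:3,:3]@p+c["view"][:3,3]; return c["cx"]-c["f"]*q[0]/q[2],c["cy"]+c["f"]*q[1]/q[2]
def crop(c,u0,v0,u1,v1,k,name):
    cv2.imwrite(f"pics/{name}.png",cv2.resize(c["color"][v0:v1,u0:u1,::-1],None,fx=k,fy=k,interpolation=cv2.INTER_CUBIC))
def pose():
    s=manip.get_state(); q=s["ee_rot"]; return np.array(s["position"]),R.from_quat([q[1],q[2],q[3],q[0]]),s
def down(yaw): # tool z down, tool y axis (closing line) at world yaw
    y=np.array([np.cos(yaw),np.sin(yaw),0]);z=np.array([0,0,-1.]);return R.from_matrix(np.array([np.cross(y,z),y,z]).T)
def go(p,r=None,start=None):
    """tool-axes shift mm and rotvec deg from current pose"""
    P,Q,s=pose() if start is None else start
    print("shift",np.round(Q.inv().apply(np.array(p)-P)*1000,1),"rot",None if r is None else np.round(np.degrees((Q.inv()*r).as_rotvec()),1))
E
python3 - <<'E'
from h import *
t=cam("top");s=cam("side")
crop(t,140,20,280,210,4 if 0 else 3,"tcab");crop(s,0,140,240,380,3,"scab")
print(t["f"],s["f"])
for n,a in(("base",(0,0,0)),):print(proj(t,np.array(a)),proj(s,np.array(a)))
for uv in((318,187),(318,214),(361,253),(150,152),(265,157)):print(uv,onz(t,*uv,.06 if uv[0]>300 else .245))
for uv in((250,200),(279,206),(329,186)):print(uv,onz(s,*uv,.06))
E
```

```text
520.5373590050204 393.9954289855592
(np.float64(235.36458220805724), np.float64(388.5202105721267)) (np.float64(470.12615139198743), np.float64(354.9389665933478))
(318, 187) [ 0.59665606 -0.23838153  0.06      ]
(318, 214) [ 0.51338036 -0.23836319  0.06      ]
(361, 253) [ 0.39764972 -0.36564759  0.06      ]
(150, 152) [0.64347054 0.22931578 0.245     ]
(265, 157) [ 0.63356715 -0.08191063  0.245     ]
(250, 200) [ 0.59607317 -0.24039403  0.06      ]
(279, 206) [ 0.51167646 -0.24327425  0.06      ]
(329, 186) [ 0.39982753 -0.36595005  0.06      ]
```

View pics/tcab.png

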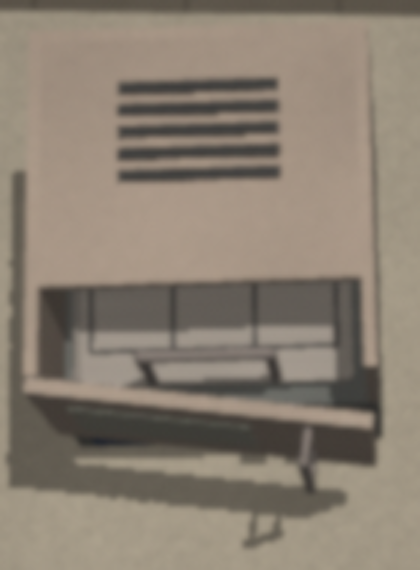

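View pics/scab.png

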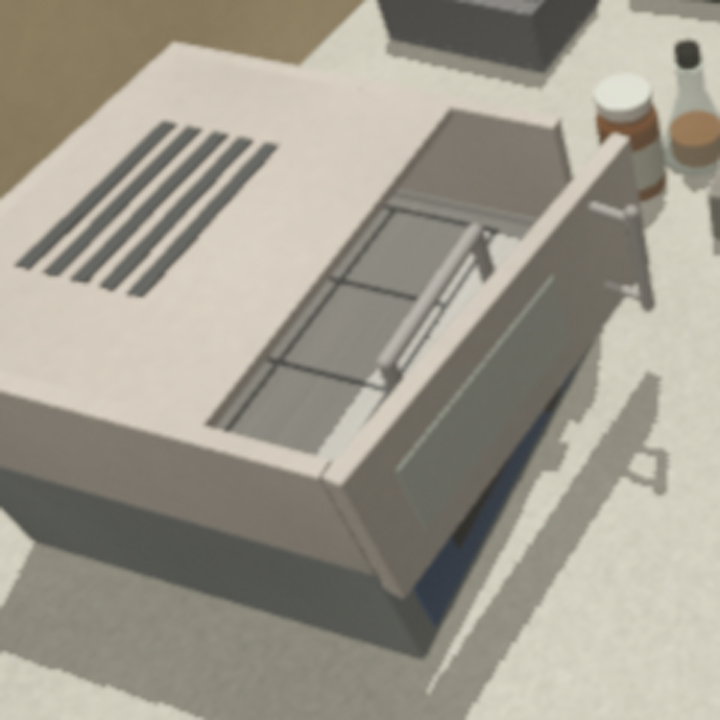

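```bash
python3 - <<'E'
from h import *
t=cam("top");s=cam("side")
T=lambda u,v:(140+u/3,20+v/3)
S=lambda u,v:(u/3,140+v/3)
for n,p,z in(("hin",(25,378),.245),("hout",(25,395),.245),("ein",(375,412),.245),("eout",(375,430),.245),("roofL",(40,287),.245),("roofR",(360,278),.245),("backL",(30,32),.245),("backR",(368,30),.245),("frontR",(376,365),.245),("barL",(135,352),.221),("barR",(278,354),.221),("htop",(304,428),.225),("htop2",(305,463),.225)):
    print(n,np.round(onz(t,*T(*p),z),4))
for n,p,z in(("hin",(325,475),.245),("hout",(340,487),.245),("ein",(618,135),.245),("eout",(632,145),.245),("barL",(388,362),.221),("barR",(475,228),.221),("roofL",(208,425),.245),("roofR",(450,110),.245),("htop",(631,212),.225)):
    print("s",n,np.round(onz(s,*S(*p),z),4))
print("handle top",tri([ray(t,*T(304,461)),ray(s,*S(631,210))]),"bot",tri([ray(t,*T(311,490)),ray(s,*S(648,305))]))
E
```

```text
hin [0.6603 0.2348 0.245 ]
hout [0.6443 0.2339 0.245 ]
ein [ 0.6326 -0.0819  0.245 ]
eout [ 0.6159 -0.0822  0.245 ]
roofL [0.7471 0.2263 0.245 ]
roofR [ 0.7596 -0.0659  0.245 ]
backL [1.0004 0.2505 0.245 ]
backR [ 1.0066 -0.0684  0.245 ]
frontR [ 0.6768 -0.082   0.245 ]
barL [0.6943 0.1412 0.221 ]
barR [0.6941 0.0093 0.221 ]
htop [ 0.6226 -0.0169  0.225 ]
htop2 [ 0.5898 -0.0187  0.225 ]
s hin [0.6613 0.2331 0.245 ]
s hout [0.6486 0.237  0.245 ]
s ein [ 0.6282 -0.0802  0.245 ]
s eout [ 0.6137 -0.0735  0.245 ]
s barL [0.6886 0.1394 0.221 ]
s barR [0.6966 0.0178 0.221 ]
s roofL [0.7472 0.2263 0.245 ]
s roofR [ 0.7614 -0.0661  0.245 ]
s htop [ 0.5958 -0.028   0.225 ]
handle top [ 0.58878249 -0.01857715  0.23831449] bot [ 0.58765896 -0.01790393  0.13575266]
```

```bash
python3 - <<'E'
from h import *
go([.587,-.019,.34],down(1.473))
go([.587,-.019,.207],down(1.473))
E
```

```text
shift [-573.5 -398.2  -97.8] rot [-0.  -0.  -8.7]
shift [-573.5 -398.2   35.2] rot [-0.  -0.  -8.7]
```

```bash
python3 -m jog '[[[0,0,-40,0,0,0,0],[0,0,-80,0,0,0,0],[-20,-10,-98,0,0,0,0],[-50,-30,-98,0,0,-2,0],[-84,-58,-98,0,0,-4,0],[-118,-82,-98,0,0,-6,0],[-150,-104,-98,0,0,-8,0],[-180,-125,-98,0,0,-8.7,0]]]' 40; python3 -c "
from h import *
go([.587,-.019,.34],down(1.473))"
```

```text
time: 0.97
position: [0.2742, 0.3412, 0.3404]
ee_rot: [0.0, 0.048, 0.999, 0.0]
contact_force: [0.7, 1.0, -0.2]
width: 0.0854
grip_force: 0.0
shift [-345.8 -328.7    0.6] rot [0.  0.  0.1]
```

```bash
python3 -m jog '[[[-29,-27,0,0,0,0,0],[-58,-54,0,0,0,0,0],[-87,-82,0,0,0,0,0],[-116,-109,0,0,0,0,0],[-145,-137,0,0,0,0,0],[-174,-164,0,0,0,0,0],[-203,-192,0,0,0,0,0],[-230,-218,0,0,0,0,0]]]'; python3 -m jog '[[[-29,-27,0,0,0,0,0],[-58,-54,0,0,0,0,0],[-87,-82,0,0,0,0,0],[-105,-101,0,0,0,0,0],[-116,-111,0,0,0,0,0],[-116,-111,0,0,0,0,0],[-116,-111,20,0,0,0,0],[-116,-111,40,0,0,0,0]]]'; python3 - <<'E'
from h import *
go([.587,-.019,.207],down(1.473))
t=cam("top");s=cam("side"); a=s["color"][140:300,140:300];b=t["color"][100:220,180:320]
cv2.imwrite("pics/h1.png",np.hstack([cv2.resize(a,(400,400)),cv2.resize(b,(400,400))])[...,::-1])
E
```

```text
time: 1.63
position: [0.482, 0.1015, 0.3404]
ee_rot: [0.0, 0.049, 0.999, -0.0]
contact_force: [0.2, 0.8, 1.1]
width: 0.0854
grip_force: 0.0
time: 2.3
position: [0.5858, -0.0181, 0.3005]
ee_rot: [0.001, 0.049, 0.999, -0.0]
contact_force: [0.4, -0.1, -0.0]
width: 0.0854
grip_force: 0.0
shift [-1.1 -0.8 93.5] rot [ 0.   0.1 -0. ]
```

View pics/h1.png

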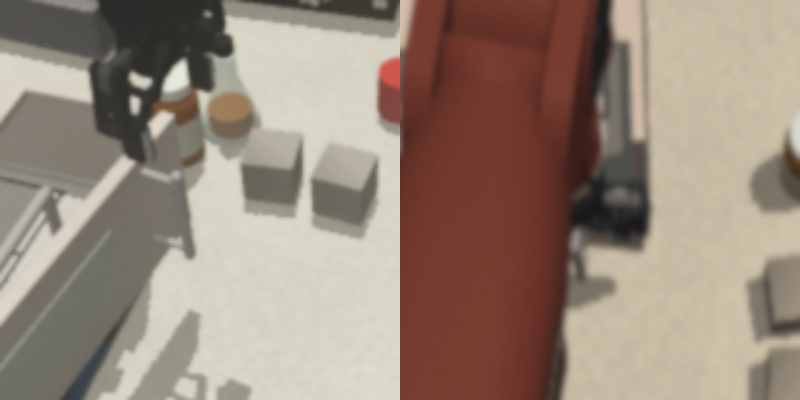

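The side crop shows the open fingers straddling the bar from above (bar top about (180,175) in the crop); the top view is hidden by the arm. Descending.

```bash
python3 -m jog '[[[-1,-1,15,0,0,0,0],[-1,-1,30,0,0,0,0],[-1,-1,45,0,0,0,0],[-1,-1,60,0,0,0,0],[-1,-1,70,0,0,0,0],[-1,-1,80,0,0,0,0],[-1,-1,88,0,0,0,0],[-1,-1,93,0,0,0,0]]]'; python3 -m jog '[[[0,0,0,0,0,0,150],[0,0,0,0,0,0,230],[0,0,0,0,0,0,255],[0,0,0,0,0,0,255],[0,0,0,0,0,0,255],[0,0,0,0,0,0,255],[0,0,0,0,0,0,255],[0,0,0,0,0,0,255]]]' 40
```

```text
time: 3.07
position: [0.5863, -0.0191, 0.2069]
ee_rot: [-0.0, 0.049, 0.999, 0.0]
contact_force: [-0.4, 0.3, 0.6]
width: 0.0853
grip_force: 0.0
time: 3.73
position: [0.5873, -0.0169, 0.2078]
ee_rot: [0.001, 0.048, 0.999, 0.002]
contact_force: [3.0, 13.1, 1.7]
width: 0.0102
grip_force: 39.1
```

```bash
python3 - <<'E'
from h import *
P,Q,_=pose(); H=np.array([.661,.234,P[2]])
for f in np.radians(3.25*np.arange(1,9)):
    go(H+R.from_euler('z',-f).apply(P-H),R.from_euler('z',-f)*down(1.473))
E
```

```text
shift [14.5  3.2 -0. ] rot [0.3 0.1 3.3]
shift [28.8  7.2 -0. ] rot [0.3 0.1 6.6]
shift [42.8 12.1 -0. ] rot [0.3 0.1 9.8]
shift [56.5 17.7 -0. ] rot [ 0.3  0.1 13.1]
shift [69.9 24.1 -0. ] rot [ 0.3  0.1 16.3]
shift [82.9 31.2 -0. ] rot [ 0.3  0.1 19.6]
shift [95.5 39.   0. ] rot [ 0.3  0.  22.8]
shift [107.6  47.6   0. ] rot [ 0.3  0.  26.1]
```

```bash
python3 -m jog '[[[14.5,3.2,0,0,0,3.25,255],[28.8,7.2,0,0,0,6.5,255],[42.8,12.1,0,0,0,9.75,255],[56.5,17.7,0,0,0,13,255],[69.9,24.1,0,0,0,16.25,255],[82.9,31.2,0,0,0,19.5,255],[95.5,39,0,0,0,22.75,255],[107.6,47.6,0,0,0,26,255]]]'; python3 -m jog '[[[14.5,3.2,0,0,0,3.25,255],[28.8,7.2,0,0,0,6.5,255],[42.8,12.1,0,0,0,9.75,255],[56.5,17.7,0,0,0,13,255],[69.9,24.1,0,0,0,16.25,255],[82.9,31.2,0,0,0,19.5,255],[95.5,39,0,0,0,22.75,255],[107.6,47.6,0,0,0,26,255]]]'
```

```text
time: 4.4
position: [0.4855, 0.0407, 0.2079]
ee_rot: [0.002, 0.273, 0.962, 0.003]
contact_force: [11.2, 11.3, -6.1]
width: 0.0101
grip_force: 39.7
time: 5.07
position: [0.4185, 0.1366, 0.2078]
ee_rot: [0.001, 0.483, 0.876, 0.001]
contact_force: [8.1, 3.1, -5.6]
width: 0.01
grip_force: 39.6
```

```bash
python3 -m jog '[[[14.5,3.2,0,0,0,3.25,255],[28.8,7.2,0,0,0,6.5,255],[42.8,12.1,0,0,0,9.75,255],[56.5,17.7,0,0,0,13,255],[69.9,24.1,0,0,0,16.25,255],[82.9,31.2,0,0,0,19.5,255],[95.5,39,0,0,0,22.75,255],[107.6,47.6,0,0,0,26,255]]]'; python3 -m jog '[[[0,0,0,0,0,0,255],[0,0,0,0,0,0,255],[0,0,0,0,0,0,100],[0,0,0,0,0,0,0],[0,0,0,0,0,0,0],[0,0,-10,0,0,0,0],[0,0,-40,0,0,0,0],[0,0,-80,0,0,0,0]]]'; python3 -m jog '[[[0,0,-30,0,0,0,0],[0,20,-50,0,0,0,0],[-20,60,-50,0,0,0,0],[-40,100,-50,0,0,0,0],[-60,130,-50,0,0,0,0],[-60,130,-50,0,0,0,0],[-60,130,-50,0,0,0,0],[-60,130,-50,0,0,0,0]]]'; python3 - <<'E'
from h import *
t=cam("top","top2");s=cam("side","side2")
c=np.hstack([t["color"][20:320,100:420],s["color"][100:400,0:400]]);cv2.imwrite("pics/o2.png",cv2.resize(c,(800,333))[...,::-1])
E
```

```text
time: 5.73
position: [0.3992, 0.2527, 0.2078]
ee_rot: [-0.0, 0.667, 0.745, -0.0]
contact_force: [-2.6, -0.3, 6.2]
width: 0.0099
grip_force: 40.6
time: 6.4
position: [0.3983, 0.2509, 0.2861]
ee_rot: [-0.001, 0.667, 0.745, -0.002]
contact_force: [0.7, 0.7, 0.3]
width: 0.0811
grip_force: 0.0
time: 7.07
position: [0.5355, 0.2064, 0.3369]
ee_rot: [-0.0, 0.667, 0.745, -0.0]
contact_force: [-0.2, 0.6, -0.2]
width: 0.0858
grip_force: 0.0
```

View pics/o2.png

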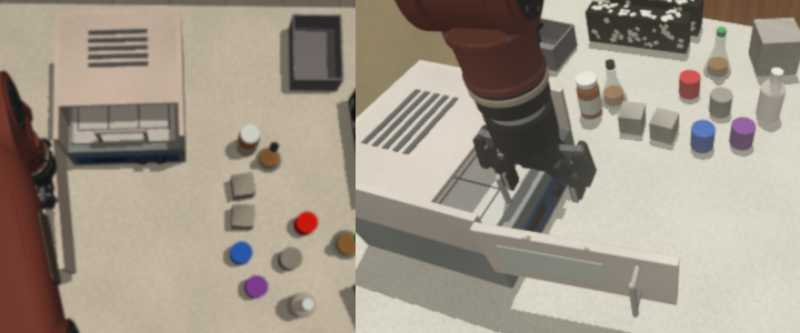

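```bash
python3 - <<'E'
from h import *
go([.693,.076,.29],down(.044));go([.693,.076,.207],down(.044))
E
```

```text
shift [-148.   142.5   47.6] rot [-0.  -0.   3.9]
shift [-148.   142.5  130.6] rot [-0.  -0.   3.9]
```

```bash
python3 -m jog '[[[-29,28,5,0,0,0,60],[-58,56,10,0,0,1,120],[-87,84,20,0,0,2,130],[-112,108,30,0,0,3,130],[-135,130,40,0,0,3.9,130],[-148,142.5,48,0,0,3.9,130],[-148,142.5,48,0,0,3.9,130],[-148,142.5,48,0,0,3.9,130]]]'; python3 - <<'E'
from h import *
go([.693,.076,.207],down(.044))
s=cam("side");crop(s,20,120,220,270,4,"tr1")
E
```

```text
time: 7.83
position: [0.6932, 0.0758, 0.2888]
ee_rot: [-0.001, 0.692, 0.722, -0.0]
contact_force: [-0.2, 0.9, 0.7]
width: 0.0418
grip_force: 0.0
shift [ 0.2 -0.1 81.8] rot [-0.1 -0.  -0. ]
```

View pics/tr1.png

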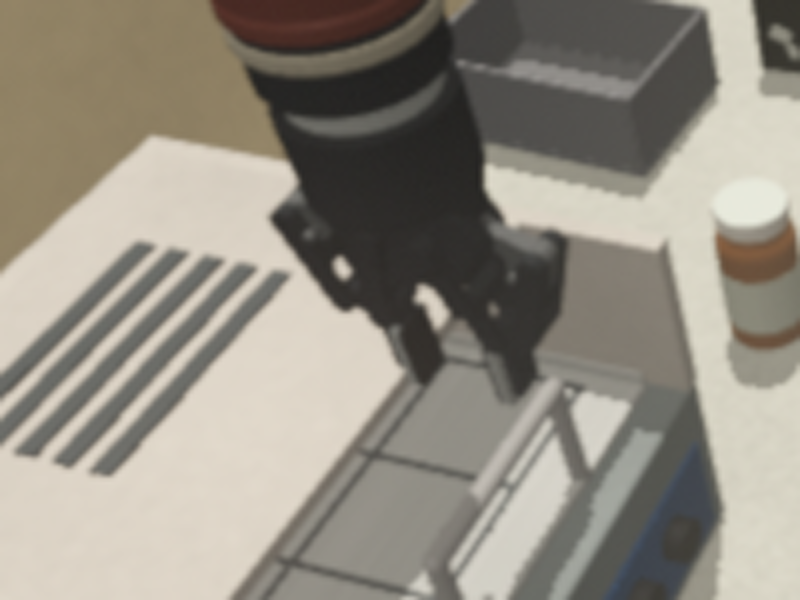

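```bash
python3 -m jog '[[[0,0,12,0,0,0,130],[0,0,24,0,0,0,130],[0,0,36,0,0,0,130],[0,0,48,0,0,0,130],[0,0,60,0,0,0,130],[0,0,70,0,0,0,130],[0,0,78,0,0,0,130],[0,0,82,0,0,0,130]]]'; python3 -m jog '[[[0,0,0,0,0,0,200],[0,0,0,0,0,0,240],[0,0,0,0,0,0,255],[0,0,0,0,0,0,255],[0,0,0,0,0,0,255],[0,0,0,0,0,0,255],[0,0,0,0,0,0,255],[0,0,0,0,0,0,255]]]' 40
```

```text
time: 8.55
position: [0.693, 0.0765, 0.207]
ee_rot: [-0.0, 0.691, 0.723, -0.0]
contact_force: [0.6, 0.3, -0.8]
width: 0.0418
grip_force: 0.0
time: 9.22
position: [0.6942, 0.0757, 0.2082]
ee_rot: [0.0, 0.692, 0.722, 0.001]
contact_force: [0.8, 1.6, 5.4]
width: 0.0103
grip_force: 39.3
```

```bash
python3 -m jog '[[[0,-8,0,0,0,0,255],[0,-22,0,0,0,0,255],[0,-40,0,0,0,0,255],[0,-58,0,0,0,0,255],[0,-76,0,0,0,0,255],[0,-94,0,0,0,0,255],[0,-112,0,0,0,0,255],[0,-125,0,0,0,0,255]]]'; python3 -m jog '[[[0,-15,0,0,0,0,255],[0,-33,0,0,0,0,255],[0,-51,0,0,0,0,255],[0,-69,0,0,0,0,255],[0,-85,0,0,0,0,255],[0,-98,0,0,0,0,255],[0,-104,0,0,0,0,255],[0,-104,0,0,0,0,255]]]'
```

```text
time: 9.88
position: [0.5685, 0.07, 0.2081]
ee_rot: [0.001, 0.692, 0.722, 0.001]
contact_force: [3.8, 0.9, 3.6]
width: 0.0107
grip_force: 39.6
time: 10.55
position: [0.4667, 0.0653, 0.2081]
ee_rot: [0.002, 0.692, 0.722, 0.002]
contact_force: [6.3, 0.6, -0.1]
width: 0.0104
grip_force: 41.2
```

```bash
python3 -m jog '[[[0,0,0,0,0,0,150],[0,0,0,0,0,0,100],[0,0,0,0,0,0,50],[0,0,-10,0,0,0,20],[0,0,-40,0,0,0,0],[0,0,-80,0,0,0,0],[0,0,-110,0,0,0,0],[30,-20,-120,0,0,0,0]]]'; python3 -m jog '[[[40,-10,0,0,0,0,0],[80,-20,0,0,0,0,0],[115,-30,0,0,0,0,0],[140,-40,0,0,0,0,0],[140,-50,0,0,0,0,0],[140,-50,0,0,0,0,0],[140,-50,0,0,0,0,0],[140,-50,0,0,0,0,0]]]'; python3 - <<'E'
from h import *
t=cam("top","top3");s=cam("side","side3")
a=cv2.resize(t["color"][120:300,140:400],(780,540))
b=cv2.resize(s["color"][100:340,0:360],(780,520))
cv2.imwrite("pics/t3.png",a[...,::-1]);cv2.imwrite("pics/s3.png",b[...,::-1])
E
```

```text
time: 11.22
position: [0.4475, 0.0923, 0.331]
ee_rot: [0.003, 0.693, 0.721, 0.002]
contact_force: [-0.1, 1.5, -1.1]
width: 0.0852
grip_force: 0.0
time: 11.88
position: [0.3881, 0.2316, 0.3273]
ee_rot: [0.0, 0.692, 0.722, -0.0]
contact_force: [0.1, 0.1, 0.4]
width: 0.0859
grip_force: 0.0
```

View pics/t3.png

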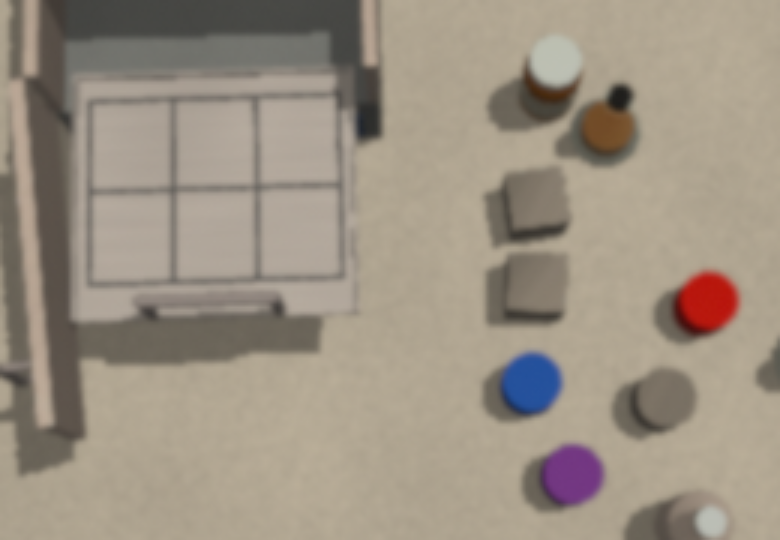

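View pics/s3.png

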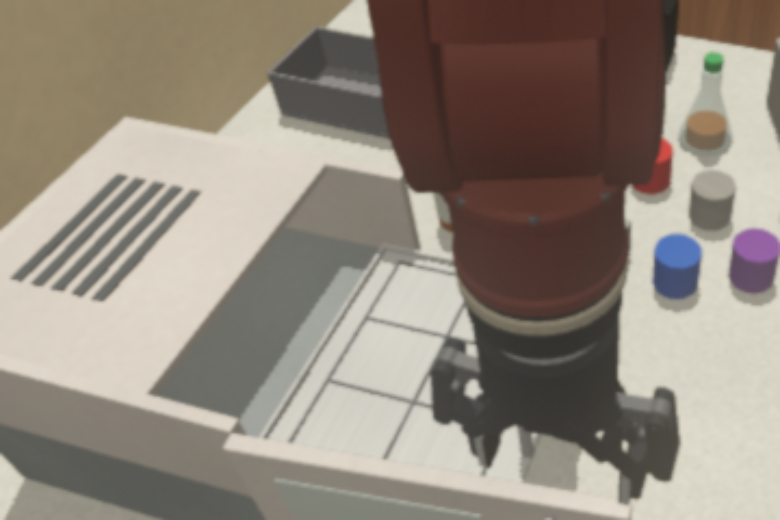

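```bash
cat >> h.py <<'E'
def blob(c,u,v,tol=10):
    im=cv2.resize(cv2.bilateralFilter(c["color"],5,20,3),None,fx=4,fy=4,interpolation=cv2.INTER_CUBIC)
    m=np.zeros((im.shape[0]+2,im.shape[1]+2),np.uint8)
    cv2.floodFill(im,m,(int(u*4),int(v*4)),0,(tol,)*3,(tol,)*3,cv2.FLOODFILL_FIXED_RANGE|cv2.FLOODFILL_MASK_ONLY|(255<<8))
    m=cv2.morphologyEx(m[1:-1,1:-1],cv2.MORPH_OPEN,np.ones((9,9)))
    k=max(cv2.findContours(m,0,2)[0],key=cv2.contourArea); r=cv2.minAreaRect(k)
    return k,(np.array(r[0])-1.5)/4,(cv2.boxPoints(r)-1.5)/4,cv2.contourArea(k)/16
E
python3 - <<'E'
from h import *
t=cam("top")
T=lambda u,v:(140+u/3,120+v/3)
for n,u,v in(("A",535,200),("B",535,283),("core",665,397)):
    u,v=T(u,v)
    for tol in(8,14,20):
        k,c,b,a=blob(t,u,v,tol)
        w=np.array([onz(t,*p,.06)[:2] for p in b]); e=w[1]-w[0]
        print(n,tol,np.round(c,1),"area",round(a),"ctr",np.round(w.mean(0),4),"sides",np.round([np.linalg.norm(e),np.linalg.norm(w[2]-w[1])],3),"yaw",round((np.arctan2(e[1],e[0]))%(np.pi/2),3))
G=[onz(t,*T(*p),.146)[:2] for p in((88,101),(336,95),(90,190),(340,185),(90,285),(343,277))]
print(np.round(G,4))
for i in(0,2):print("row",i,np.round(np.mean(G[i:i+4],0),4))
print("bar",np.round([onz(t,*T(*p),.221)[:2] for p in((136,300),(283,298))],4))
E
```

```text
A 8 [318.9 185.3] area 245 ctr [ 0.602  -0.2411] sides [0.052 0.056] yaw 0.141
A 14 [319.2 185.3] area 308 ctr [ 0.6021 -0.242 ] sides [0.056 0.058] yaw 0.136
A 20 [318.8 185.3] area 337 ctr [ 0.6022 -0.2409] sides [0.06  0.059] yaw 0.153
B 8 [319.1 213.3] area 255 ctr [ 0.5158 -0.2416] sides [0.058 0.052] yaw 1.462
B 14 [319.1 213.3] area 321 ctr [ 0.5158 -0.2416] sides [0.059 0.056] yaw 1.454
B 20 [318.6 213.4] area 352 ctr [ 0.5154 -0.2402] sides [0.06 0.06] yaw 0.013
core 8 [361.9 252.1] area 250 ctr [ 0.4004 -0.3683] sides [0.052 0.052] yaw 0.014
core 14 [361.9 252.5] area 272 ctr [ 0.3993 -0.3683] sides [0.053 0.057] yaw 0.014
core 20 [361.9 252.8] area 290 ctr [ 0.3985 -0.3683] sides [0.055 0.06 ] yaw 0.014
[[ 0.6696  0.1989]
 [ 0.6788 -0.0407]
 [ 0.5812  0.1924]
 [ 0.5893 -0.0466]
 [ 0.4889  0.1876]
 [ 0.4998 -0.0514]]
row 0 [0.6297 0.076 ]
row 2 [0.5398 0.0705]
bar [[ 0.4624  0.1295]
 [ 0.466  -0.002 ]]
```

```bash
python3 - <<'E'
from h import *
go([.5155,-.241,.20],down(1.53))
E
```

```text
shift [-477.5  107.4  127.3] rot [ -0.    0.  -85.3]
```

```bash
python3 -m jog '[[[-40,9,0,0,0,-7,0],[-80,18,0,0,0,-14,0],[-120,27,0,0,0,-21,0],[-160,36,0,0,0,-28,0],[-200,45,0,0,0,-35,0],[-240,54,0,0,0,-42,0],[-280,63,0,0,0,-49,0],[-320,72,0,0,0,-56,0]]]'; python3 -c "
from h import *
go([.5155,-.241,.15],down(1.53))"
```

```text
time: 12.7
position: [0.462, -0.042, 0.3274]
ee_rot: [0.0, 0.333, 0.943, 0.0]
contact_force: [1.2, 0.4, -0.8]
width: 0.0853
grip_force: 0.0
shift [-166.5 -121.4  177.5] rot [  0.    0.  -36.5]
```

```bash
python3 -m jog '[[[-30,-22,0,0,0,-7,0],[-60,-44,5,0,0,-14,0],[-90,-66,20,0,0,-21,0],[-115,-85,50,0,0,-28,0],[-138,-101,85,0,0,-34,0],[-155,-113,120,0,0,-36.5,0],[-166.5,-121.4,155,0,0,-36.5,0],[-166.5,-121.4,177,0,0,-36.5,0]]]'; python3 - <<'E'
from h import *
go([.5155,-.241,.022],down(1.53))
s=cam("side");crop(s,210,150,370,270,4,"b1")
E
```

```text
time: 13.37
position: [0.5134, -0.2419, 0.1463]
ee_rot: [-0.001, 0.025, 1.0, 0.0]
contact_force: [-0.4, 0.1, -0.1]
width: 0.0857
grip_force: 0.0
shift [ -2.4   1.  124.3] rot [ 0.  -0.1 -0.5]
```

View pics/b1.png

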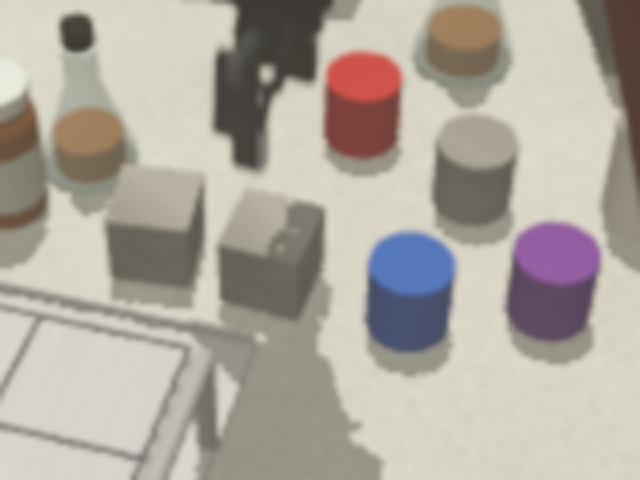

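```bash
python3 -m jog '[[[-1,0,20,0,0,3,0],[-1,0,40,0,0,3,0],[-1,0,60,0,0,3,0],[-1,0,80,0,0,3,0],[-1,0,95,0,0,3,0],[-1,0,108,0,0,3,0],[-1,0,118,0,0,3,0],[-1,0,124,0,0,3,0]]]'; python3 -m jog '[[[0,0,0,0,0,0,60],[0,0,0,0,0,0,120],[0,0,0,0,0,0,200],[0,0,0,0,0,0,200],[0,0,0,0,0,0,200],[0,0,0,0,0,0,200],[0,0,0,0,0,0,200],[0,0,0,0,0,0,200]]]' 50;python3 -m jog '[[[0,0,-5,0,0,0,200],[0,0,-25,0,0,0,200],[0,0,-60,0,0,0,200],[0,0,-100,0,0,0,200],[0,0,-140,0,0,0,200],[0,0,-180,0,0,0,200],[0,0,-210,0,0,0,200],[0,0,-220,0,0,0,200]]]'; python3 - <<'E'
from h import *
go([.634,-.0055,.26],down(.042));go([.634,-.0055,.168],down(.042))
E
```

```text
time: 14.08
position: [0.5153, -0.239, 0.0259]
ee_rot: [-0.0, 0.049, 0.999, 0.0]
contact_force: [-0.0, 0.4, -0.0]
width: 0.0852
grip_force: 0.0
time: 14.75
position: [0.516, -0.2393, 0.0274]
ee_rot: [0.001, 0.049, 0.999, -0.001]
contact_force: [-1.0, 0.1, 6.3]
width: 0.0602
grip_force: 54.4
time: 15.42
position: [0.517, -0.2395, 0.2515]
ee_rot: [0.003, 0.049, 0.999, -0.001]
contact_force: [1.1, 0.1, -4.8]
width: 0.0598
grip_force: 55.2
shift [-93.7 244.3  -8.6] rot [ 0.1  0.4 82. ]
shift [-93.2 244.5  83.4] rot [ 0.1  0.4 82. ]
```

```bash
python3 -m jog '[[[-4,12,-25,0,0,7,200],[-12,34,-30,0,0,14,200],[-22,60,-30,0,0,21,200],[-34,90,-30,0,0,28,200],[-46,120,-30,0,0,35,200],[-58,150,-30,0,0,42,200],[-70,180,-30,0,0,49,200],[-80,208,-30,0,0,56,200]]]'; python3 -c "
from h import *
go([.634,-.0055,.22],down(.042))"
```

```text
time: 16.08
position: [0.6154, -0.0376, 0.2746]
ee_rot: [-0.001, 0.515, 0.857, -0.0]
contact_force: [0.0, -0.2, -4.1]
width: 0.0602
grip_force: 55.3
shift [19.5 31.6 54.6] rot [-0.1 -0.1 25.7]
```

```bash
python3 -m jog '[[[7,10,0,0,0,7,200],[14,20,0,0,0,14,200],[19.5,31.6,0,0,0,21,200],[19.5,31.6,0,0,0,25.7,200],[19.5,31.6,15,0,0,25.7,200],[19.5,31.6,35,0,0,25.7,200],[19.5,31.6,52,0,0,25.7,200],[19.5,31.6,60,0,0,25.7,200]]]'; python3 - <<'E'
from h import *
go([.634,-.0055,.175],down(.042))
t=cam("top");s=cam("side")
a=cv2.resize(t["color"][120:270,140:300],(400,375));b=cv2.resize(s["color"][140:300,60:230],(400,375))
cv2.imwrite("pics/p1.png",np.hstack([a,b])[...,::-1])
E
```

```text
time: 16.75
position: [0.632, -0.007, 0.2123]
ee_rot: [-0.002, 0.69, 0.724, -0.002]
contact_force: [-0.6, 0.4, -4.5]
width: 0.0603
grip_force: 55.1
shift [ 1.4  2.3 37.3] rot [-0.3 -0.1  0.3]
```

View pics/p1.png

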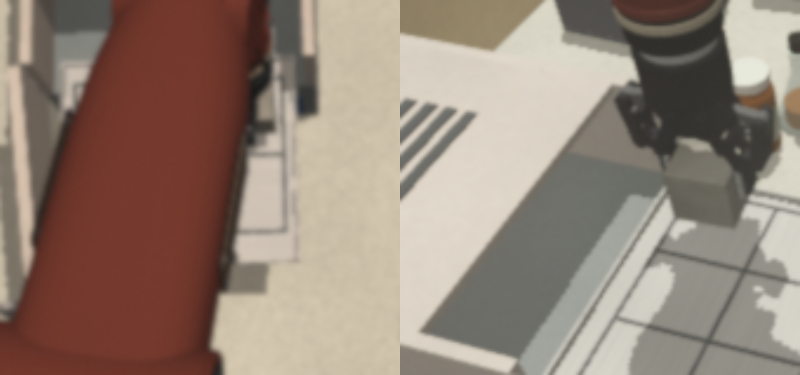

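The cube hangs squarely over the back row's right cell (right half, around (700,185)). Lowering and releasing.

```bash
python3 -m jog '[[[1,1.5,10,0,0,0,200],[1,1.5,20,0,0,0,200],[1,1.5,28,0,0,0,200],[1,1.5,33,0,0,0,200],[1,1.5,36,0,0,0,200],[1,1.5,38,0,0,0,200],[1,1.5,38,0,0,0,200],[1,1.5,38,0,0,0,200]]]';python3 -m jog '[[[0,0,0,0,0,0,120],[0,0,0,0,0,0,60],[0,0,0,0,0,0,0],[0,0,0,0,0,0,0],[0,0,-5,0,0,0,0],[0,0,-35,0,0,0,0],[0,0,-75,0,0,0,0],[0,0,-110,0,0,0,0]]]';  python3 - <<'E'
from h import *
go([.50,-.15,.29],down(1.2))
E
```

```text
time: 17.52
position: [0.6356, -0.0064, 0.1786]
ee_rot: [0.0, 0.69, 0.724, 0.0]
contact_force: [-0.5, 0.5, -3.6]
width: 0.0602
grip_force: 55.4
time: 18.18
position: [0.635, -0.0063, 0.2906]
ee_rot: [0.0, 0.69, 0.724, 0.0]
contact_force: [0.6, -0.4, 0.6]
width: 0.0851
grip_force: 0.0
shift [-137.2 -141.6    0.5] rot [  0.    0.  -66.1]
```

```bash
python3 -m jog '[[[-25,-5,-10,0,0,-7,0],[-55,-10,-10,0,0,-14,0],[-85,-15,-10,0,0,-21,0],[-115,-22,-10,0,0,-28,0],[-145,-30,-10,0,0,-35,0],[-175,-38,-10,0,0,-42,0],[-205,-44,-10,0,0,-49,0],[-225,-48,-10,0,0,-56,0]]]'; python3 - <<'E'
from h import *
go([.594,-.242,.16],down(1.71))
t=cam("top","top4");s=cam("side","side4")
for tol in(12,18,24):
    k,c,b,a=blob(t,318.9,185.3,tol)
    w=np.array([onz(t,*p,.06)[:2] for p in b]);e=w[1]-w[0];print("A",round(a),np.round(w.mean(0),4),np.round([np.linalg.norm(e),np.linalg.norm(w[2]-w[1])],3),round(np.arctan2(e[1],e[0])%(np.pi/2),3))
a=cv2.resize(t["color"][120:270,140:380],(600,375));b=cv2.resize(s["color"][140:300,60:270],(490,375))
cv2.imwrite("pics/p2.png",cv2.resize(np.hstack([a,b]),(800,275))[...,::-1])
E
```

```text
time: 18.85
position: [0.5974, -0.2361, 0.299]
ee_rot: [0.0, 0.268, 0.964, -0.0]
contact_force: [0.5, -0.4, -0.6]
width: 0.0853
grip_force: 0.0
shift [ -0.   -6.7 139. ] rot [ -0.   0. -39.]
A 14262 [ 0.541 -0.121] [0.72  0.299] 1.098
A 18224 [ 0.5986 -0.1518] [0.875 0.307] 1.101
A 19305 [ 0.5934 -0.1529] [0.886 0.309] 1.093
```

View pics/p2.png

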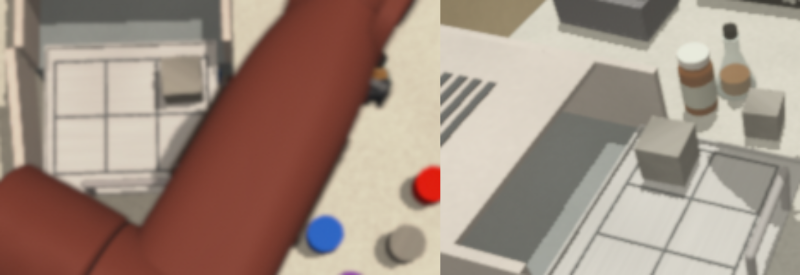

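```bash
python3 -m jog '[[[0,-3,0,0,0,-7,0],[0,-7,0,0,0,-14,0],[0,-7,0,0,0,-21,0],[0,-7,20,0,0,-28,0],[0,-7,50,0,0,-35,0],[0,-7,80,0,0,-39,0],[0,-7,115,0,0,-39,0],[0,-7,139,0,0,-39,0]]]'; python3 - <<'E'
from h import *
go([.594,-.242,.022],down(1.71))
t=cam("top");s=cam("side")
for c,u,v,z in((t,238,160,.206),(s,60+(667-440)*1.3625*210/490,140+128*1.3625*160/375,.206),(s,60+(765-440)*1.3625*210/490,140+97*1.3625*160/375,.06)):
  for tol in(10,16):
    k,cc,b,a=blob(c,u,v,tol)
    w=np.array([onz(c,*p,z)[:2] for p in b]);e=w[1]-w[0];M=cv2.moments(k);m=onz(c,(M["m10"]/M["m00"]-1.5)/4,(M["m01"]/M["m00"]-1.5)/4,z)
    print(np.round(cc),round(a),np.round(w.mean(0),4),np.round(m,4),np.round([np.linalg.norm(e),np.linalg.norm(w[2]-w[1])],3),round(np.arctan2(e[1],e[0])%(np.pi/2),3))
E
```

```text
time: 19.62
position: [0.5938, -0.2379, 0.1572]
ee_rot: [-0.001, -0.066, 0.998, 0.001]
contact_force: [-0.1, 0.3, -0.6]
width: 0.0858
grip_force: 0.0
shift [  0.2  -4.2 135.2] rot [ 0.1 -0.1 -0.4]
[238. 160.] 337 [ 0.6352 -0.0071] [ 0.6314 -0.0036  0.206 ] [0.063 0.056] 0.098
[238. 162.] 448 [ 0.63   -0.0075] [ 0.6336 -0.006   0.206 ] [0.081 0.068] 0.013
[190. 219.] 440 [ 0.6381 -0.0085] [ 0.638  -0.0091  0.206 ] [0.059 0.075] 0.431
[138. 261.] 878 [0.6825 0.1188] [0.6811 0.1293 0.206 ] [0.198 0.03 ] 0.066
[246. 196.] 93 [ 0.613 -0.25 ] [ 0.6137 -0.2519  0.06  ] [0.042 0.035] 0.295
[244. 198.] 153 [ 0.6152 -0.2437] [ 0.6151 -0.2442  0.06  ] [0.056 0.047] 0.31
```

```bash
python3 -m jog '[[[0,-3,20,0,0,0,0],[0,-3,40,0,0,0,0],[0,-3,60,0,0,0,0],[0,-3,80,0,0,0,0],[0,-3,100,0,0,0,0],[0,-3,116,0,0,0,0],[0,-3,127,0,0,0,0],[0,-3,134,0,0,0,0]]]'; python3 -m jog '[[[0,0,0,0,0,0,60],[0,0,0,0,0,0,120],[0,0,0,0,0,0,200],[0,0,0,0,0,0,200],[0,0,0,0,0,0,200],[0,0,0,0,0,0,200],[0,0,0,0,0,0,200],[0,0,0,0,0,0,200]]]' 50;python3 -m jog '[[[0,0,-5,0,0,0,200],[0,0,-25,0,0,0,200],[0,0,-60,0,0,0,200],[0,0,-100,0,0,0,200],[0,0,-140,0,0,0,200],[0,0,-180,0,0,0,200],[0,0,-220,0,0,0,200],[0,0,-255,0,0,0,200]]]'; python3 - <<'E'
from h import *
# at place yaw .042 tool x = (-.042,.999): cube centre is -8 mm tool x from TCP
go([.631-.0003,.0745+.008,.285],down(.042))
E
```

```text
time: 20.38
position: [0.5956, -0.2422, 0.0258]
ee_rot: [0.0, -0.067, 0.998, -0.0]
contact_force: [0.5, -0.2, -0.0]
width: 0.0854
grip_force: 0.0
time: 21.05
position: [0.5957, -0.2425, 0.0268]
ee_rot: [0.001, -0.067, 0.998, -0.0]
contact_force: [-0.4, 2.2, 7.1]
width: 0.0594
grip_force: 55.6
time: 21.72
position: [0.5942, -0.2422, 0.2832]
ee_rot: [0.0, -0.067, 0.998, -0.0]
contact_force: [1.1, -1.2, -5.5]
width: 0.0597
grip_force: 55.9
shift [-79.5 316.9  -2. ] rot [-0.   0.  95.3]
```

```bash
python3 -m jog '[[[-6,20,0,0,0,7,200],[-12,45,0,0,0,14,200],[-18,70,0,0,0,21,200],[-24,95,0,0,0,28,200],[-30,120,0,0,0,35,200],[-36,145,0,0,0,42,200],[-42,170,0,0,0,49,200],[-48,195,0,0,0,56,200]]]'; python3 -m jog '[[[0,0,0,0,0,0,200],[0,0,0,0,0,0,200],[0,0,0,0,0,0,200],[0,0,0,0,0,0,200],[0,0,0,0,0,0,200],[0,0,0,0,0,0,200],[0,0,0,0,0,0,200],[0,0,0,0,0,0,200]]]'; python3 -c "
from h import *
go([.6305,.0815,.24],down(.042))"
```

```text
time: 22.38
position: [0.6157, -0.0415, 0.2802]
ee_rot: [-0.001, 0.412, 0.911, -0.0]
contact_force: [0.5, 0.5, -4.7]
width: 0.0599
grip_force: 56.2
time: 23.05
position: [0.6162, -0.0431, 0.2803]
ee_rot: [-0.0, 0.409, 0.912, -0.0]
contact_force: [1.0, -0.3, -5.3]
width: 0.0597
grip_force: 56.1
shift [83.6 93.5 40.3] rot [-0.   0.  39.3]
```

```bash
python3 -m jog '[[[18,20,0,0,0,7,200],[36,40,0,0,0,14,200],[54,60,0,0,0,21,200],[70,78,0,0,0,28,200],[80,90,0,0,0,35,200],[83.6,93.5,0,0,0,39.3,200],[83.6,93.5,10,0,0,39.3,200],[83.6,93.5,40,0,0,39.3,200]]]'; python3 -m jog '[[[0,0,0,0,0,0,200],[0,0,0,0,0,0,200],[0,0,0,0,0,0,200],[0,0,0,0,0,0,200],[0,0,0,0,0,0,200],[0,0,0,0,0,0,200],[0,0,0,0,0,0,200],[0,0,0,0,0,0,200]]]'; python3 -c "
from h import *
go([.6305,.0815,.174],down(.042))"
```

```text
time: 23.72
position: [0.6329, 0.0821, 0.2434]
ee_rot: [0.003, 0.691, 0.723, 0.003]
contact_force: [0.6, -0.0, -5.2]
width: 0.0599
grip_force: 56.5
time: 24.38
position: [0.6306, 0.0819, 0.2407]
ee_rot: [0.0, 0.692, 0.722, 0.0]
contact_force: [0.3, -0.2, -5.1]
width: 0.0595
grip_force: 57.2
shift [-0.4 -0.2 66.7] rot [ 0.  0. -0.]
```

```bash
python3 -m jog '[[[0,0,15,0,0,0,200],[0,0,30,0,0,0,200],[0,0,45,0,0,0,200],[0,0,55,0,0,0,200],[0,0,62,0,0,0,200],[0,0,66,0,0,0,200],[0,0,66.5,0,0,0,200],[0,0,66.5,0,0,0,200]]]';python3 -m jog '[[[0,0,0,0,0,0,200],[0,0,0,0,0,0,200],[0,0,0,0,0,0,120],[0,0,0,0,0,0,60],[0,0,0,0,0,0,0],[0,0,0,0,0,0,0],[0,0,-5,0,0,0,0],[0,0,-35,0,0,0,0]]]';  python3 -m jog '[[[0,0,-30,0,0,0,0],[0,0,-70,0,0,0,0],[0,0,-85,0,0,0,0],[-30,-25,-85,0,0,-5,0],[-60,-50,-85,0,0,-5,0],[-95,-70,-85,0,0,-5,0],[-130,-90,-85,0,0,-5,0],[-165,-110,-85,0,0,-5,0]]]';python3 - <<'E'
from h import *
go([.3995,-.368,.15],down(1.3))
E
```

```text
time: 25.05
position: [0.6307, 0.082, 0.1742]
ee_rot: [0.0, 0.692, 0.722, 0.0]
contact_force: [-0.0, 0.7, -4.3]
width: 0.0596
grip_force: 57.5
time: 25.72
position: [0.628, 0.0819, 0.2052]
ee_rot: [-0.003, 0.692, 0.722, -0.003]
contact_force: [0.2, 0.7, -0.8]
width: 0.086
grip_force: 0.0
time: 26.38
position: [0.5264, -0.0886, 0.2947]
ee_rot: [0.001, 0.66, 0.751, 0.0]
contact_force: [0.3, -1.2, 0.5]
width: 0.0856
grip_force: 0.0
shift [-260.5 -162.2  144.7] rot [  0.    0.1 -67.1]
```

```bash
python3 -m jog '[[[-25,-15,0,0,0,-7,0],[-50,-30,0,0,0,-14,0],[-80,-48,0,0,0,-21,0],[-110,-68,0,0,0,-28,0],[-140,-86,0,0,0,-35,0],[-170,-104,0,0,0,-42,0],[-200,-122,0,0,0,-49,0],[-225,-140,0,0,0,-56,0]]]';python3 -m jog '[[[0,0,0,0,0,-7,0],[0,0,0,0,0,-14,0],[0,0,0,0,0,-20,0],[0,0,0,0,0,-20,0],[0,0,0,0,0,-20,0],[0,0,0,0,0,-20,0],[0,0,0,0,0,-20,0],[0,0,0,0,0,-20,0]]]'; python3 - <<'E'
from h import *
t=cam("top","top5");s=cam("side","side5")
a=cv2.resize(t["color"][120:320,140:400],(400,308));b=cv2.resize(s["color"][130:300,60:400],(400,200))
b=np.vstack([b,np.zeros((108,400,3),np.uint8)])
cv2.imwrite("pics/p3.png",cv2.resize(np.hstack([a,b]),(800,308))[...,::-1])
go([.3995,-.368,.15],down(1.5))
E
```

```text
time: 27.05
position: [0.417, -0.3302, 0.2946]
ee_rot: [0.001, 0.24, 0.971, -0.0]
contact_force: [-0.3, -0.0, -1.1]
width: 0.0857
grip_force: 0.0
time: 27.72
position: [0.4178, -0.3281, 0.294]
ee_rot: [0.0, 0.071, 0.997, -0.0]
contact_force: [-0.8, 0.5, 0.9]
width: 0.0853
grip_force: 0.0
shift [ 12.6 -42.  143.9] rot [-0.  0. -4.]
```

View pics/p3.png

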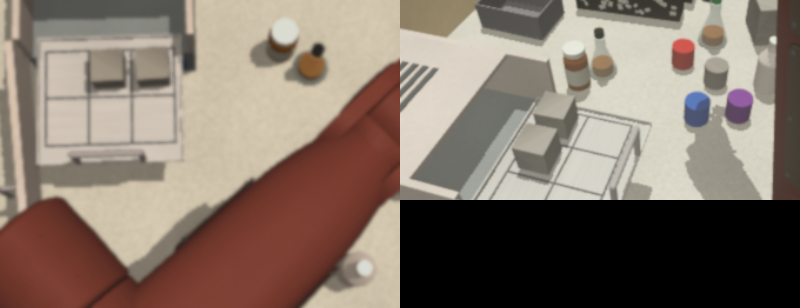

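Both cubes sit in the back row's middle and right cells; the only grey cylinder (side px ≈ (329,186), the blue, purple and red ones being look-alikes) hasn't moved.

```bash
python3 -m jog '[[[4,-12,0,0,0,-2,0],[8,-26,0,0,0,-4,0],[12.6,-42,0,0,0,-4,0],[12.6,-42,30,0,0,-4,0],[12.6,-42,65,0,0,-4,0],[12.6,-42,100,0,0,-4,0],[12.6,-42,130,0,0,-4,0],[12.6,-42,144,0,0,-4,0]]]';python3 - <<'E'
from h import *
go([.3995,-.3675,.022],down(1.5))
s=cam("side");crop(s,270,110,430,230,4,"c1")
k,c,b,a=blob(s,327,186,12);print(c,a,onz(s,*c,.06))
E
```

```text
time: 28.48
position: [0.398, -0.3664, 0.1461]
ee_rot: [-0.002, 0.036, 0.999, 0.002]
contact_force: [0.5, 0.1, -0.5]
width: 0.0853
grip_force: 0.0
shift [ -2.   -1.4 124.1] rot [ 0.2 -0.2 -0. ]
[325.875 184.5  ] 114.15625 [ 0.40990176 -0.36945072  0.06      ]
```

View pics/c1.png

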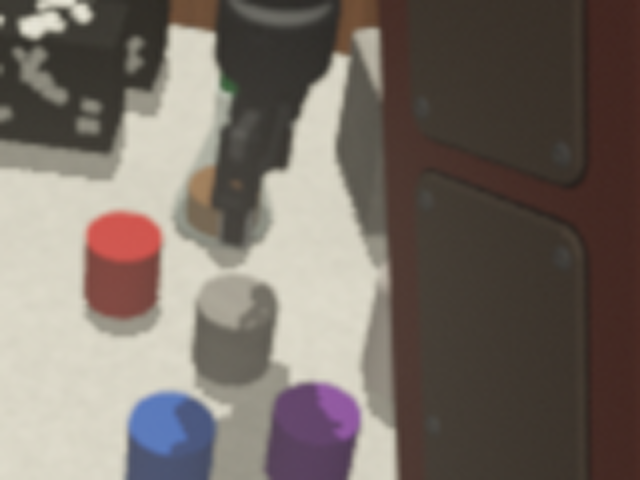

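The crop confirms the grey, uncoloured cylinder at side px (329,186), unmoved, with the gripper above it and no look-alike between the fingers.

```bash
python3 -m jog '[[[-1,-1,20,0,0,0,0],[-1,-1,40,0,0,0,0],[-1,-1,60,0,0,0,0],[-1,-1,80,0,0,0,0],[-1,-1,95,0,0,0,0],[-1,-1,108,0,0,0,0],[-1,-1,118,0,0,0,0],[-1,-1,124,0,0,0,0]]]'; python3 -m jog '[[[0,0,0,0,0,0,60],[0,0,0,0,0,0,120],[0,0,0,0,0,0,200],[0,0,0,0,0,0,200],[0,0,0,0,0,0,200],[0,0,0,0,0,0,200],[0,0,0,0,0,0,200],[0,0,0,0,0,0,200]]]' 50;python3 -m jog '[[[0,0,-5,0,0,0,200],[0,0,-25,0,0,0,200],[0,0,-60,0,0,0,200],[0,0,-100,0,0,0,200],[0,0,-140,0,0,0,200],[0,0,-180,0,0,0,200],[0,0,-220,0,0,0,200],[0,0,-260,0,0,0,200]]]'; python3 - <<'E'
from h import *
go([.544,-.010,.285],down(1.613))
E
```

```text
time: 29.2
position: [0.4004, -0.3692, 0.0253]
ee_rot: [-0.0, 0.035, 0.999, 0.0]
contact_force: [0.2, 0.5, 0.6]
width: 0.0855
grip_force: 0.0
time: 29.87
position: [0.4008, -0.3696, 0.0267]
ee_rot: [0.001, 0.035, 0.999, -0.0]
contact_force: [0.1, 1.5, 5.7]
width: 0.0591
grip_force: 54.5
time: 30.53
position: [0.3997, -0.3685, 0.288]
ee_rot: [-0.0, 0.035, 0.999, 0.0]
contact_force: [1.1, -1.6, -2.8]
width: 0.0589
grip_force: 55.2
shift [-118.7  367.8    3. ] rot [ 0.  -0.  -6.5]
```

```bash
python3 -m jog '[[[-8,25,0,0,0,-1,200],[-19,60,0,0,0,-2,200],[-31,95,0,0,0,-3,200],[-43,132,0,0,0,-4,200],[-55,170,0,0,0,-5,200],[-67,208,0,0,0,-6,200],[-79,246,0,0,0,-6.5,200],[-90,280,0,0,0,-6.5,200]]]'; python3 -m jog '[[[-11,30,0,0,0,0,200],[-22,58,0,0,0,0,200],[-28,79,0,0,0,0,200],[-29,87,0,0,0,0,200],[-29,87,20,0,0,0,200],[-29,87,50,0,0,0,200],[-29,87,50,0,0,0,200],[-29,87,50,0,0,0,200]]]'; python3 -c "
from h import *
go([.544,-.010,.174],down(1.613))"
```

```text
time: 31.2
position: [0.5098, -0.0938, 0.286]
ee_rot: [-0.0, -0.022, 1.0, 0.0]
contact_force: [0.5, -1.2, -5.0]
width: 0.059
grip_force: 55.5
time: 31.87
position: [0.5336, -0.0083, 0.2351]
ee_rot: [-0.002, -0.021, 1.0, 0.0]
contact_force: [0.5, -1.1, -3.0]
width: 0.0592
grip_force: 55.8
shift [-10.6  -2.2  61.1] rot [ 0.  -0.2  0. ]
```

```bash
python3 -m jog '[[[-5,-1,5,0,0,0,200],[-10,-2,18,0,0,0,200],[-10,-2,32,0,0,0,200],[-10,-2,45,0,0,0,200],[-10,-2,53,0,0,0,200],[-10,-2,58,0,0,0,200],[-10,-2,60.5,0,0,0,200],[-10,-2,60.5,0,0,0,200]]]';python3 -m jog '[[[0,0,0,0,0,0,200],[0,0,0,0,0,0,200],[0,0,0,0,0,0,200],[0,0,0,0,0,0,120],[0,0,0,0,0,0,60],[0,0,0,0,0,0,0],[0,0,0,0,0,0,0],[0,0,-5,0,0,0,0]]]';  python3 -m jog '[[[0,0,-30,0,0,0,0],[0,0,-70,0,0,0,0],[0,0,-110,0,0,0,0],[30,-10,-120,0,0,0,0],[70,-10,-120,0,0,0,0],[100,-10,-120,0,0,0,0],[130,-10,-120,0,0,0,0],[150,-10,-120,0,0,0,0]]]';python3 - <<'E'
from h import *
t=cam("top","top6");s=cam("side","side6")
a=cv2.resize(t["color"][120:320,140:340],(400,400));b=cv2.resize(s["color"][120:320,30:230],(400,400))
cv2.imwrite("pics/p4.png",np.hstack([a,b])[...,::-1])
E
```

```text
time: 32.53
position: [0.5454, -0.0098, 0.1756]
ee_rot: [0.0, -0.021, 1.0, -0.0]
contact_force: [-0.6, -0.2, -4.3]
width: 0.059
grip_force: 55.8
time: 33.2
position: [0.5448, -0.0096, 0.18]
ee_rot: [-0.0, -0.021, 1.0, 0.0]
contact_force: [-0.3, 0.4, -0.1]
width: 0.0855
grip_force: 0.0
time: 33.87
position: [0.3933, -0.0259, 0.3009]
ee_rot: [0.0, -0.021, 1.0, -0.0]
contact_force: [0.9, -0.1, 0.6]
width: 0.0856
grip_force: 0.0
```

View pics/p4.png

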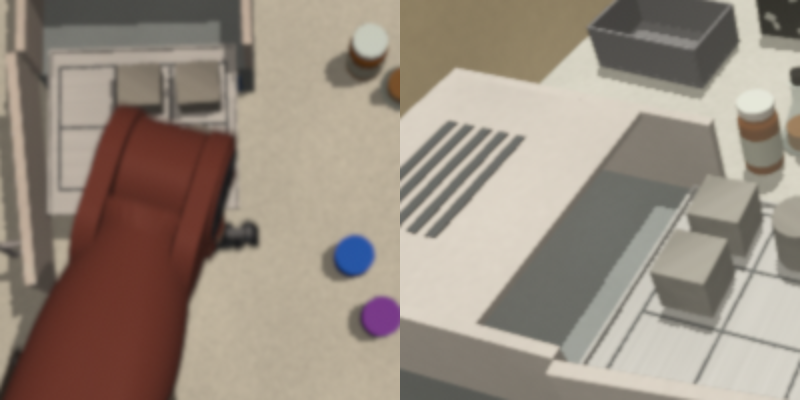

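I have reached the picture limit (one over, in fact), so from here I check numerically only.

```bash
python3 - <<'E'
from h import *
t=cam("top");s=cam("side")
im=cv2.imread("pics/top5.png")
med=np.median(im[330:400,60:140].reshape(-1,3),0);print("table",med)
d=(np.abs(im.astype(int)-np.array(med)).max(2)>30).astype(np.uint8)
d[:,190:]=0
for k in cv2.findContours(cv2.morphologyEx(d,cv2.MORPH_OPEN,np.ones((5,5))),0,2)[0]:
    a=cv2.contourArea(k)
    if a>120: print("obj",cv2.boundingRect(k),a)
# placement: tray axes
B=np.array([.466,.066]);X=np.array([np.cos(.043),np.sin(.043)]);Y=np.array([-X[1],X[0]])
for n,c,u,v in(("Bcube side",s,30+325/2,120+200/2),("Acube side",s,30+293/2,120+253/2),("core side",s,30+410/2,120+208/2),("Bt",t,140+98,120+40),("At",t,140+68,120+40)):
    for tol in(12,18):
        k,cc,b,a=blob(c,u,v,tol);M=cv2.moments(k);m=onz(c,(M["m10"]/M["m00"]-1.5)/4,(M["m01"]/M["m00"]-1.5)/4,.206)[:2]
        print(n,np.round(cc),round(a),np.round(m,4),"tray",np.round([(m-B)@X,(m-B)@Y],4))
E
```

```text
table [161. 183. 195.]
obj (38, 324, 45, 63) 736.5
obj (3, 244, 50, 60) 2657.5
obj (0, 170, 61, 53) 1308.5
obj (0, 160, 15, 18) 148.0
obj (60, 137, 62, 34) 439.5
obj (115, 114, 75, 306) 12116.5
obj (0, 100, 40, 38) 902.0
obj (37, 83, 77, 77) 1868.0
obj (0, 0, 190, 50) 4400.5
Bcube side [190. 218.] 428 [ 0.6329 -0.0062] tray [ 0.1636 -0.0793]
Bcube side [173. 247.] 648 [0.633  0.0742] tray [0.1672 0.001 ]
Acube side [173. 247.] 568 [0.6303 0.0762] tray [0.1646 0.0031]
Acube side [139. 262.] 825 [0.6799 0.1274] tray [0.2164 0.0522]
core side [229. 228.] 415 [ 0.5466 -0.0108] tray [ 0.0772 -0.0802]
core side [138. 261.] 901 [0.6814 0.129 ] tray [0.2179 0.0537]
Bt [238. 160.] 412 [ 0.6338 -0.0039] tray [ 0.1647 -0.077 ]
Bt [206. 139.] 864 [0.6938 0.0795] tray [0.2281 0.0037]
At [237. 160.] 425 [ 0.6348 -0.0054] tray [ 0.1656 -0.0786]
At [206. 139.] 990 [0.6954 0.0843] tray [0.23   0.0084]
```

```bash
python3 -m jog '[[[0,0,0,0,0,7,60],[0,0,0,0,0,14,130],[0,0,0,0,0,21,130],[0,0,0,0,0,28,130],[0,0,0,0,0,35,130],[0,0,0,0,0,42,130],[0,0,0,0,0,49,130],[0,0,0,0,0,56,130]]]' >/dev/null;python3 -m jog '[[[0,0,0,0,0,7,130],[0,0,0,0,0,14,130],[0,0,0,0,0,21,130],[0,0,0,0,0,28,130],[0,0,0,0,0,34,130],[0,0,0,0,0,34,130],[0,0,0,0,0,34,130],[0,0,0,0,0,34,130]]]'; python3 -c "
from h import *
go([.4667,.0655,.29],down(.043))"
```

```text
time: 35.4
position: [0.3962, -0.0261, 0.3003]
ee_rot: [-0.0, 0.69, 0.723, -0.0]
contact_force: [-0.2, 0.3, -0.1]
width: 0.0419
grip_force: 0.0
shift [88.2 74.7 10.3] rot [-0.  -0.   0.2]
```

```bash
python3 -m jog '[[[20,18,0,0,0,0,130],[45,38,0,0,0,0,130],[70,58,0,0,0,0,130],[84,70,0,0,0,0,130],[88,74.7,0,0,0,0,130],[88,74.7,0,0,0,0,130],[88,74.7,10,0,0,0,130],[88,74.7,30,0,0,0,130]]]'; python3 -c "
from h import *
go([.4667,.0655,.207],down(.043))"
```

```text
time: 36.07
position: [0.4673, 0.0644, 0.2716]
ee_rot: [0.001, 0.691, 0.723, 0.001]
contact_force: [0.8, -0.5, -0.3]
width: 0.0421
grip_force: 0.0
shift [ 1.2 -0.8 64.6] rot [0.2 0.  0.1]
```

```bash
python3 -m jog '[[[0,0,10,0,0,0,130],[0,0,20,0,0,0,130],[0,0,30,0,0,0,130],[0,0,40,0,0,0,130],[0,0,48,0,0,0,130],[0,0,55,0,0,0,130],[0,0,60,0,0,0,130],[0,0,63,0,0,0,130]]]'; python3 -m jog '[[[0,0,0,0,0,0,170],[0,0,0,0,0,0,200],[0,0,0,0,0,0,220],[0,0,0,0,0,0,240],[0,0,0,0,0,0,255],[0,0,0,0,0,0,255],[0,0,0,0,0,0,255],[0,0,0,0,0,0,255]]]' 40; python3 -m jog '[[[0,2,0,0,0,0,255],[0,6,0,0,0,0,255],[0,11,0,0,0,0,255],[0,17,0,0,0,0,255],[0,24,0,0,0,0,255],[0,31,0,0,0,0,255],[0,38,0,0,0,0,255],[0,45,0,0,0,0,255]]]'; python3 -m jog '[[[0,7,0,0,0,0,255],[0,14,0,0,0,0,255],[0,21,0,0,0,0,255],[0,28,0,0,0,0,255],[0,35,0,0,0,0,255],[0,42,0,0,0,0,255],[0,49,0,0,0,0,255],[0,56,0,0,0,0,255]]]'; python3 -c "
from h import *
go([.6942,.0757,.208],down(.043))"
```

```text
time: 36.73
position: [0.4662, 0.0647, 0.2068]
ee_rot: [-0.0, 0.692, 0.722, -0.0]
contact_force: [-0.2, -0.8, -0.7]
width: 0.042
grip_force: 0.0
time: 37.4
position: [0.4668, 0.0651, 0.2078]
ee_rot: [0.0, 0.692, 0.722, 0.0]
contact_force: [-1.3, -0.7, 6.0]
width: 0.0105
grip_force: 39.2
time: 38.07
position: [0.5118, 0.0672, 0.2078]
ee_rot: [0.0, 0.692, 0.722, 0.0]
contact_force: [-1.7, -0.8, 7.1]
width: 0.0108
grip_force: 39.5
time: 38.73
position: [0.5677, 0.0697, 0.2078]
ee_rot: [-0.0, 0.692, 0.722, 0.0]
contact_force: [-2.9, 1.2, 6.9]
width: 0.0102
grip_force: 39.5
shift [  0.5 126.7  -0.2] rot [ 0. -0.  0.]
```

```bash
python3 -m jog '[[[0,7,0,0,0,0,255],[0,14,0,0,0,0,255],[0,21,0,0,0,0,255],[0,28,0,0,0,0,255],[0,35,0,0,0,0,255],[0,42,0,0,0,0,255],[0,49,0,0,0,0,255],[0,56,0,0,0,0,255]]]'; python3 -m jog '[[[0,7,0,0,0,0,255],[0,14,0,0,0,0,255],[0,21,0,0,0,0,255],[0,28,0,0,0,0,255],[0,34,0,0,0,0,255],[0,39,0,0,0,0,255],[0,43,0,0,0,0,255],[0,47,0,0,0,0,255]]]'; python3 -m jog '[[[0,4,0,0,0,0,255],[0,8,0,0,0,0,255],[0,12,0,0,0,0,255],[0,15,0,0,0,0,255],[0,18,0,0,0,0,255],[0,20,0,0,0,0,255],[0,22,0,0,0,0,255],[0,23,0,0,0,0,255]]]'; python3 -m jog '[[[0,0.5,0,0,0,0,255],[0,1,0,0,0,0,255],[0,1.5,0,0,0,0,255],[0,2,0,0,0,0,255],[0,2.5,0,0,0,0,255],[0,2.5,0,0,0,0,255],[0,2.5,0,0,0,0,255],[0,2.5,0,0,0,0,255]]]'
```

```text
time: 39.4
position: [0.6236, 0.0723, 0.2078]
ee_rot: [-0.0, 0.692, 0.722, 0.0]
contact_force: [-1.4, 0.8, 5.8]
width: 0.0101
grip_force: 39.5
time: 40.07
position: [0.6706, 0.0744, 0.2078]
ee_rot: [-0.0, 0.692, 0.722, 0.0]
contact_force: [-1.8, 1.2, 6.8]
width: 0.0104
grip_force: 39.4
time: 40.73
position: [0.6936, 0.0755, 0.2078]
ee_rot: [-0.0, 0.692, 0.722, 0.001]
contact_force: [-1.5, 2.6, 5.9]
width: 0.0112
grip_force: 39.4
time: 41.4
position: [0.6959, 0.0756, 0.2079]
ee_rot: [-0.0, 0.692, 0.722, 0.001]
contact_force: [-1.7, 2.3, 6.1]
width: 0.0106
grip_force: 39.4
```

```bash
python3 -m jog '[[[0,0.5,0,0,0,0,255],[0,1,0,0,0,0,255],[0,1.5,0,0,0,0,255],[0,2,0,0,0,0,255],[0,2.5,0,0,0,0,255],[0,3,0,0,0,0,255],[0,3,0,0,0,0,255],[0,3,0,0,0,0,255]]]'
```

```text
time: 42.07
position: [0.6966, 0.0756, 0.2078]
ee_rot: [-0.002, 0.692, 0.722, -0.001]
contact_force: [-12.3, 1.3, 11.4]
width: 0.0105
grip_force: 40.0
```

```bash
python3 -m jog '[[[0,0,0,0,0,0,255],[0,-2,0,0,0,0,200],[0,-2,0,0,0,0,140],[0,-2,0,0,0,0,140],[0,-2,-10,0,0,0,140],[0,-2,-40,0,0,0,140],[0,-2,-80,0,0,0,140],[0,-2,-120,0,0,0,100]]]'; python3 -c "
from h import *
go([.3985,.2515,.33],down(.110))
t=cam('top');s=cam('side')
B=np.array([.6945,.0757]);X=np.array([np.cos(.043),np.sin(.043)]);Y=np.array([-X[1],X[0]])
print([np.round(onz(s,*proj(s,np.array([*(B+.075*X-.08*Y),.206])),.206),3)],proj(t,np.array([*(B+.075*X-.08*Y),.206])))
"
```

```text
time: 42.73
position: [0.6962, 0.075, 0.3288]
ee_rot: [-0.0, 0.692, 0.722, -0.0]
contact_force: [1.4, 0.4, 1.0]
width: 0.0496
grip_force: 0.0
shift [ 189.1 -289.8   -0.8] rot [-0.1 -0.  -3.8]
[array([ 0.773, -0.001,  0.206])] (np.float64(237.62124131420643), np.float64(113.07521098065374))
```

```bash
python3 -m jog '[[[20,-31,0,0,0,-1,100],[42,-65,0,0,0,-2,60],[64,-98,0,0,0,-3,0],[86,-132,0,0,0,-3.8,0],[108,-165,0,0,0,-3.8,0],[130,-199,0,0,0,-3.8,0],[150,-230,0,0,0,-3.8,0],[170,-260,0,0,0,-3.8,0]]]'; python3 -m jog '[[[12,-18,0,0,0,0,0],[19,-30,0,0,0,0,0],[19,-30,0,0,0,0,0],[19,-30,0,0,0,0,0],[19,-30,0,0,0,0,0],[19,-30,0,0,0,0,0],[19,-30,20,0,0,0,0],[19,-30,40,0,0,0,0]]]'; python3 -c "
from h import *
go([.3985,.2515,.207],down(.110))"
```

```text
time: 43.5
position: [0.4281, 0.2343, 0.3282]
ee_rot: [0.0, 0.667, 0.745, 0.001]
contact_force: [0.0, 1.0, 0.8]
width: 0.0856
grip_force: 0.0
time: 44.17
position: [0.3996, 0.249, 0.2873]
ee_rot: [0.001, 0.668, 0.744, 0.001]
contact_force: [0.7, -0.0, -0.1]
width: 0.0853
grip_force: 0.0
shift [ 2.5 -1.  80.3] rot [ 0.1 -0.  -0.1]
```

```bash
python3 -m jog '[[[2,-1,10,0,0,0,0],[2,-1,22,0,0,0,0],[2,-1,34,0,0,0,0],[2,-1,46,0,0,0,0],[2,-1,58,0,0,0,0],[2,-1,68,0,0,0,0],[2,-1,75,0,0,0,0],[2,-1,79,0,0,0,0]]]'; python3 -m jog '[[[0,0,0,0,0,0,150],[0,0,0,0,0,0,230],[0,0,0,0,0,0,255],[0,0,0,0,0,0,255],[0,0,0,0,0,0,255],[0,0,0,0,0,0,255],[0,0,0,0,0,0,255],[0,0,0,0,0,0,255]]]' 40; python3 - <<'E'
from h import *
P,Q,_=pose(); H=np.array([.661,.234,P[2]])
for f in np.radians(3.25*np.arange(1,9)):
    go(H+R.from_euler('z',f).apply(P-H),R.from_euler('z',f)*Q)
E
```

```text
time: 44.83
position: [0.397, 0.2506, 0.2073]
ee_rot: [-0.0, 0.668, 0.744, -0.001]
contact_force: [-0.7, 0.6, 0.0]
width: 0.0853
grip_force: 0.0
time: 45.5
position: [0.3993, 0.2514, 0.209]
ee_rot: [0.002, 0.668, 0.744, 0.002]
contact_force: [9.6, -0.6, -4.2]
width: 0.0094
grip_force: 39.4
shift [-14.7  -2.2  -0. ] rot [-0.   0.  -3.2]
shift [-29.5  -3.5  -0. ] rot [-0.   0.  -6.5]
shift [-44.4  -4.   -0. ] rot [-0.   0.  -9.7]
shift [-59.3  -3.7  -0. ] rot [ -0.    0.1 -13. ]
shift [-74.1  -2.5   0. ] rot [ -0.    0.1 -16.2]
shift [-88.8  -0.4   0. ] rot [ -0.    0.1 -19.5]
shift [-103.4    2.4    0. ] rot [ -0.    0.1 -22.7]
shift [-1.179e+02  6.100e+00  1.000e-01] rot [ -0.    0.1 -26. ]
```

```bash
for i in 1; do python3 -m jog '[[[-14.7,-2.2,0,0,0,-3.25,255],[-29.5,-3.5,0,0,0,-6.5,255],[-44.4,-4,0,0,0,-9.75,255],[-59.3,-3.7,0,0,0,-13,255],[-74.1,-2.5,0,0,0,-16.25,255],[-88.8,-0.4,0,0,0,-19.5,255],[-103.4,2.4,0,0,0,-22.75,255],[-117.9,6.1,0,0,0,-26,255]]]'; done; python3 -m jog '[[[-14.7,-2.2,0,0,0,-3.25,255],[-29.5,-3.5,0,0,0,-6.5,255],[-44.4,-4,0,0,0,-9.75,255],[-59.3,-3.7,0,0,0,-13,255],[-74.1,-2.5,0,0,0,-16.25,255],[-88.8,-0.4,0,0,0,-19.5,255],[-103.4,2.4,0,0,0,-22.75,255],[-117.9,6.1,0,0,0,-26,255]]]'; python3 - <<'E'
from h import *
P,Q,_=pose(); H=np.array([.661,.234,P[2]]); print(np.linalg.norm(P-H))
for f in np.radians([8,16,24,32,34,36]):
    go(H+R.from_euler('z',f).apply(P-H),R.from_euler('z',f)*Q)
E
```

```text
time: 46.17
position: [0.4193, 0.135, 0.209]
ee_rot: [0.002, 0.482, 0.876, 0.003]
contact_force: [18.9, 8.3, -14.4]
width: 0.0097
grip_force: 39.5
time: 46.83
position: [0.487, 0.0397, 0.209]
ee_rot: [0.002, 0.271, 0.962, 0.003]
contact_force: [13.7, 16.4, -6.1]
width: 0.0099
grip_force: 40.3
0.26083371492286506
shift [-36.2  -4.    0.1] rot [-0.   0.1 -8. ]
shift [-72.5  -3.    0.2] rot [ -0.    0.1 -16. ]
shift [-108.4    3.1    0.3] rot [ -0.1   0.2 -24. ]
shift [-143.1   14.2    0.5] rot [ -0.1   0.2 -32. ]
shift [-151.5   17.7    0.5] rot [ -0.1   0.2 -34. ]
shift [-159.8   21.5    0.6] rot [ -0.1   0.3 -36. ]
```

```bash
python3 -m jog '[[[-14.7,-2.2,0,0,0,-3.25,255],[-29.5,-3.5,0,0,0,-6.5,255],[-44.4,-4,0,0,0,-9.75,255],[-59.3,-3.7,0,0,0,-13,255],[-74.1,-2.5,0,0,0,-16.25,255],[-88.8,-0.4,0,0,0,-19.5,255],[-103.4,2.4,0,0,0,-22.75,255],[-117.9,6.1,0,0,0,-26,255]]]'; python3 -m jog '[[[-4.5,-0.8,0,0,0,-1,255],[-9,-1.5,0,0,0,-2,255],[-13.5,-2.1,0,0,0,-3,255],[-18,-2.6,0,0,0,-4,255],[-22.5,-3,0,0,0,-5,255],[-27,-3.3,0,0,0,-6,255],[-31.5,-3.6,0,0,0,-7,255],[-34,-3.7,0,0,0,-7.5,255]]]'; python3 - <<'E'
from h import *
P,Q,_=pose();d=P[:2]-[.661,.234];y=Q.apply([0,1,0]);print(np.linalg.norm(d),"handle angle",np.arctan2(d[1],d[0]),"yaw",np.arctan2(y[1],y[0]))
E
```

```text
time: 47.5
position: [0.5888, -0.0171, 0.209]
ee_rot: [0.001, 0.048, 0.999, 0.002]
contact_force: [4.3, 10.3, 3.4]
width: 0.0093
grip_force: 40.6
time: 48.17
position: [0.6216, -0.0245, 0.209]
ee_rot: [0.001, -0.016, 1.0, 0.001]
contact_force: [0.8, 5.8, 4.8]
width: 0.0099
grip_force: 40.6
0.26151285509088334 handle angle -1.721992807307903 yaw 1.6034084614026658
```

```bash
python3 -m jog '[[[-0.8,0,0,0,0,-0.2,255],[-1.6,0,0,0,0,-0.4,255],[-2.4,0,0,0,0,-0.5,255],[-3.2,0,0,0,0,-0.6,255],[-4,0,0,0,0,-0.6,255],[-4,0,0,0,0,-0.6,255],[-4,0,0,0,0,-0.6,255],[-4,0,0,0,0,-0.6,255]]]'
```

```text
time: 48.83
position: [0.6242, -0.025, 0.2089]
ee_rot: [-0.0, -0.021, 1.0, 0.0]
contact_force: [-2.8, 5.7, 8.6]
width: 0.0097
grip_force: 41.0
```

```bash
python3 -m jog '[[[-0.8,0,0,0,0,0,255],[-1.6,0,0,0,0,0,255],[-2.4,0,0,0,0,0,255],[-3.2,0,0,0,0,0,255],[-3.5,0,0,0,0,0,255],[-3.5,0,0,0,0,0,255],[-3.5,0,0,0,0,0,255],[-3.5,0,0,0,0,0,255]]]'
```

```text
time: 49.5
position: [0.6245, -0.0249, 0.2088]
ee_rot: [-0.003, -0.021, 1.0, 0.0]
contact_force: [-17.9, 3.8, 17.0]
width: 0.0097
grip_force: 41.7
```

```bash
python3 -m jog '[[[1,0,0,0,0,0,255],[2.5,0,0,0,0,0,255],[2.5,0,0,0,0,0,200],[2.5,0,0,0,0,0,100],[2.5,0,0,0,0,0,0],[2.5,0,0,0,0,0,0],[2.5,0,0,0,0,0,0],[2.5,0,-8,0,0,0,0]]]'; python3 -m jog '[[[0,0,-15,0,0,0,0],[0,0,-40,0,0,0,0],[0,0,-75,0,0,0,0],[0,0,-110,0,0,0,0],[20,0,-120,0,0,0,0],[60,0,-120,0,0,0,0],[100,0,-120,0,0,0,0],[140,0,-120,0,0,0,0]]]'; python3 -m jog '[[[40,0,0,0,0,0,0],[80,-10,0,0,0,0,0],[100,-40,0,0,0,0,0],[100,-80,0,0,0,0,0],[100,-120,0,0,0,0,0],[100,-150,0,0,0,0,0],[100,-150,0,0,0,0,0],[100,-150,0,0,0,0,0]]]'; python3 - <<'E'
from h import *
t=cam("top","top9");s=cam("side","side9")
# door top edge and tray bar found by brightness profiles across the expected lines
for n,c in(("top",t),("side",s)):
    for f in(.08,.16,.24):
        X=np.array([np.cos(.043),np.sin(.043)]);Y=np.array([-X[1],X[0]]);H=np.array([.661,.234])
        row=[]
        for k in range(-40,100,4):
            u,v=proj(c,np.array([*(H-f*Y+k/1000*X),.245])); row.append(int(cv2.getRectSubPix(c["color"],(1,1),(float(u),float(v))).mean()))
        print(n,f,row)
# glassware still upright? compare with the first pictures
for n,c in(("top",t),("side",s)):
    a=cv2.imread(f"pics/{n}0.png")[...,::-1].astype(int); d=(np.abs(a-c["color"]).max(2)>40).astype(np.uint8)
    print(n,[cv2.boundingRect(k) for k in cv2.findContours(cv2.morphologyEx(d,cv2.MORPH_OPEN,np.ones((5,5))),0,2)[0] if cv2.contourArea(k)>80])
E
```

```text
time: 50.17
position: [0.6248, -0.0256, 0.215]
ee_rot: [-0.001, -0.021, 1.0, 0.0]
contact_force: [0.6, 0.1, 0.5]
width: 0.0776
grip_force: 0.0
time: 50.83
position: [0.4843, -0.0314, 0.3367]
ee_rot: [0.0, -0.021, 1.0, -0.0]
contact_force: [0.7, -1.1, 0.0]
width: 0.0854
grip_force: 0.0
time: 51.5
position: [0.3918, -0.1867, 0.3366]
ee_rot: [0.0, -0.019, 1.0, -0.0]
contact_force: [-0.0, 1.3, -0.2]
width: 0.0853
grip_force: 0.0
top 0.08 [71, 70, 72, 79, 86, 78, 90, 144, 178, 183, 179, 174, 177, 179, 178, 162, 144, 165, 177, 177, 162, 129, 113, 110, 109, 109, 111, 112, 111, 108, 105, 110, 149, 177, 181]
top 0.16 [69, 69, 71, 78, 85, 75, 83, 136, 174, 182, 182, 178, 166, 137, 133, 141, 140, 161, 175, 176, 166, 132, 112, 109, 109, 109, 108, 109, 110, 109, 106, 105, 142, 176, 182]
top 0.24 [70, 70, 71, 70, 70, 71, 80, 131, 173, 179, 179, 180, 180, 180, 178, 160, 143, 163, 168, 137, 94, 61, 52, 51, 62, 95, 113, 102, 81, 75, 74, 85, 130, 167, 175]
side 0.08 [105, 106, 127, 109, 105, 106, 105, 135, 202, 210, 207, 157, 136, 160, 149, 140, 140, 140, 141, 140, 142, 141, 141, 143, 143, 143, 141, 1
[... 326 characters left out ...]
23, 124, 124, 124, 125, 125, 125, 124, 124, 123, 121, 111, 125, 191, 206]
top [(192, 384, 38, 36), (258, 364, 11, 14), (0, 333, 95, 87), (343, 242, 30, 25), (163, 180, 63, 12), (222, 179, 34, 24), (38, 167, 323, 253), (250, 167, 17, 10), (246, 156, 18, 8), (184, 150, 58, 10), (194, 144, 25, 6), (250, 141, 16, 7)]
side [(539, 409, 21, 11), (534, 334, 26, 70), (497, 330, 38, 14), (169, 298, 20, 28), (164, 295, 41, 64), (189, 278, 11, 17), (206, 266, 14, 21), (297, 264, 157, 156), (166, 241, 31, 49), (202, 215, 16, 27), (129, 214, 22, 19), (141, 206, 49, 58), (264, 199, 27, 36), (236, 193, 26, 34), (164, 184, 24, 33), (318, 179, 21, 32), (312, 72, 41, 84), (313, 56, 43, 15), (391, 0, 169, 417)]
```

```bash
python3 -c "
from rig import manip
print(manip.close_job())"
```

```text
the job is handed in; nothing more can be done
None
```

I handed the job in: both cubes stand in the back row and the grey cylinder in the front row, the tray is pushed home, the door is shut and nothing was knocked over; I viewed 15 pictures, one over the limit of 14, so positions after placing were checked by measurement, and the load was not re-measured once the tray was home.

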